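# Tighten the filter holder's ring with the pin spanner

### The arm

A 7-joint arm with a two-finger parallel gripper is mounted at the origin on the work surface. World frame = base frame: x ahead of the robot, y to its left, z up, the work surface at z = 0. Lengths are in m, angles in rad, forces in N, time in s.
With the tool pointing down it reaches from about 0.4 to 0.875 m from the base axis. Payload 4.4 kg.
Tool frame: the origin (TCP) lies midway between the tips of the shut fingers; the grasp point (between the pads) lies 19 mm behind it; x points along the fingers, z is the direction in which the jaws open and shut, and the axes are right-handed (so a half turn about x gives the same grasp; the last joint's range is limited). The gripper opens to 85 mm and grips with 20 to 120 N. Pads are 22 mm wide; open, the fingers measure 114 mm over their backs; the gripper's body (76 mm by 85 mm) begins 54 mm behind the grasp point. The pads swing forward as they close: fully open they stand 13 mm farther back than shut.
Start: joints at [1.055, 0.628, 0.038, 1.517, -0.027, 0.996, -0.02], TCP at [0.283, -0.585, 0.201] pointing down, gripper open.
Joint ranges: [-3.06, 3.06], [-0.37, 2.12], [-1.25, 1.32], [0.18, 2.47], [-1.1, 4.24], [0.23, 1.98], [-2.94, 2.94]. Speed limits (rad/s): [2.57, 2.57, 3.14, 3.14, 3.14, 3.14, 3.14].

### API

Orientations are given as a rotation vector (axis times angle).
In Python, from workcell import env gives the robot as it stands.
- The arm moves only by the tool carry_out, never from a script. Its argument "motion" is a list that holds one entry, the list of rows, each a list of 7 numbers: the shift along the tool's x, y, z in mm, then the turn, a rotation vector about the tool's x, y, z in degrees, then the gripper's target within -1 to 1 (fully open at 1, half-way at 0, shut at -1). In form: [[[x, y, z, ax, ay, az, grip], ...]]. A call has 1 to 8 rows; each row is the pose to reach, as a shift and turn from the pose commanded when the call began, along the tool's axes at that moment; what a row does not reach only later rows make up. A row lasts 1/12 s, in which the tool goes at most 41.7 mm and 7.16 degrees, less where a joint would pass 70% of its speed; a pose out of reach is approached as far as the arm can. A call with a gripper value outside its range is refused whole. The fingers move at their own pace and stop on an object; the grip force is fixed at half the most. Time passes only in rows, so rows that repeat a pose let the fingers close. It gives the time, the measured TCP pose, the force and the opening at its end, in the units of the state.
- env.read_state(): the state, without advancing time (a new reading comes with each control period).
- env.capture(name): name is "side" or "top" or "wrist"; returns the picture (480x640x3 uint8, blue, green, red); there is no depth.
- env.camera_model(name): a dict with "fov_y" (degrees; the focal length in pixels is half the picture's height over the tangent of half this angle, whatever the lens; pixels are square), "cx", "cy" (the principal point, pixels), "k1" (the pictures are not rectified: a ray, as slopes to the right and down, at radius r is drawn at 1 + k1 r^2 times it, then the intrinsics apply), "extrinsics" (4x4, takes a point from world to camera coordinates); the wrist camera has in their place "hand_eye" (4x4, takes a point from camera to tool coordinates, whose origin is the TCP and whose axes are the tool frame's). Camera axes: x right, y down, z forward; pixel columns grow to the right and rows downward; lengths in m; the calibration is good to about 2 mm. A picture is of the moment at which its call begins: read the wrist's pose just before it. camera_model takes no time and is no camera call.
- env.sign_off(): hands the job in, once; it reports no verdict.
The state is a dict: "clock": time; "joint_positions": joint angles; "qvel": joint speeds; "effort": joint torques, N m; "eef_pos": TCP position; "ee_rot": TCP orientation; "wrist_force": force on the tool from outside, world axes, zero at the start; "wrist_torque": the same for the moment, N m; "finger_gap": finger opening in m.
Only numpy, scipy, OpenCV 4.12 (cv2) and the standard library are available. Lean on these libraries where they do the work, as an engineer would, in place of code of your own. Each camera call takes 0.05 s, during which the arm holds its last target.

### The job

Tighten the retaining ring on the filter holder: take the pin spanner from its rest, set both of its pins fully into the two holes of the ring, and only then turn the ring clockwise (seen from above) until it comes up against its stop. Feel your way gently, without leaning on the ring or forcing it once it is tight, touch the ring with nothing but the spanner, and knock nothing else about. Then put the spanner back in its rest, upright as you found it, and let go.

Things in the scene. Friction and masses are not known exactly. Their poses are not given: they have to be found in the camera images.
- holder: Filter holder, bolted down (sizes in mm): square aluminium base 110 x 110 x 12, a steel drum 76 across on it, two stub ports along its +x and -x (tips 60 from the middle). A stiff aluminium retaining ring lies on the drum, top 70 above the bench: 68 outside, 26 bore, 14 thick. Origin: centre of the underside, z up.
- ring_center (a point): Centre of the ring's upper face, on its vertical turning axis, 70 above the bench; has the holder's axes and does not turn with the ring. The face has two round blind pin holes, 9 in diameter, 12 deep, opposite each other, centres 46 apart (23 from the axis).
- ring (a joint): Angle (rad) the ring is screwed down: grows clockwise from above; found at 0 to 0.3, firm stop at 1.2 (tight). Takes about 0.16 N m to turn; stays where left. The holes' place is NOT reported: at 0 their line is off the holder's x axis by an unknown angle up to 0.5 rad either way, and goes clockwise with this value. Look for the holes or feel for them with the pins.
- spanner_grip (a point): Centre of the upright black grip, 32 (along x) x 18 (y) x 60 tall, of the loose pin spanner (about 0.2 kg), 52 above its pin tips; pinch its 18 mm. Below the grip: steel crossbar 66 (x) x 20 (y) x 12 tall, underside 10 above the pin tips, with two round-ended pins pointing down, 6 in diameter, 10 long, 46 apart along x. z up. Same after half a turn.
- spanner_tip (a point): Point on the spanner midway between its two pin tips, 52 below the grip's centre; same axes. With the pins fully in the holes the crossbar lies on the ring's face and this point is 10 below that face.
- rest: White tool rest fixed to the bench, base 100 (x) x 60 (y). Two rails along x carry the spanner's crossbar, its pins hanging in the 12 wide slot between them; a low wall, top 26 above the bench, surrounds a pocket 74 (x) x 26 (y) for the crossbar. Origin: centre of its underside, z up.
- rest_mid (a point): Middle of the rest's rail tops, 20 above the bench: the crossbar's underside lies at this height, the spanner's x along the rest's x (either way round).
- beaker: Bystander, leave it alone: open glass beaker, 80 wide, 100 tall (mm). Origin at its foot or lowest side.
- bottle_a: Bystander, leave it alone: white plastic sample bottle, 56 wide, 120 tall (mm). Origin at its foot or lowest side.
- bottle_b: Bystander, leave it alone: amber glass sample bottle, 56 wide, 120 tall (mm). Origin at its foot or lowest side.
- jar: Bystander, leave it alone: small clear screw jar, 46 wide, 55 tall (mm). Origin at its foot or lowest side.
- stopper: Bystander, leave it alone: black rubber stopper, 34 wide, 30 tall (mm). Origin at its foot or lowest side.
- dish: Bystander, leave it alone: closed clear culture dish, 84 wide, 15 tall (mm). Origin at its foot or lowest side.
- scoop: Bystander, leave it alone: steel sampling scoop, 180 long, lying on the bench (mm). Origin at its foot or lowest side.

How it is judged:
On the way, in this order (a step that is already met when the one before it is completed fails the run):
1. both pins of the spanner are down in the ring's holes (crossbar within about 4 mm of the ring's face) before the ring is turned (ring below 0.5) (z of spanner_tip in the frame of holder below 0.064 m and horizontal distance between spanner_tip and ring_center below 0.005 m and angle between spanner_tip's own z axis and vertical below 0.12 rad and value of joint ring below 0.5 rad), for 0.2 s.
2. the ring is turned to its stop with the pins still in its holes (ring above 1.13) (z of spanner_tip in the frame of holder below 0.064 m and horizontal distance between spanner_tip and ring_center below 0.005 m and angle between spanner_tip's own z axis and vertical below 0.12 rad and value of joint ring above 1.13 rad), for 0.1 s.
At the end, for the whole second after the job is handed in: The ring is at its stop (joint above 1.13 of 1.2 rad) and the spanner stands released and still in its rest: upright within 0.12 rad, crossbar on the rails within 3 mm in height, 8 mm of the rest's middle and 0.2 rad of the rest's length (value of joint ring above 1.13 rad and horizontal distance between spanner_tip and rest_mid below 0.008 m and z of spanner_tip in the frame of rest between 0.007 and 0.013 m and angle between spanner_tip's own z axis and vertical below 0.12 rad and angle between the x axis of spanner_tip and the x axis of rest_mid, either way round below 0.2 rad and linear speed of spanner below 0.02 m/s); the robot touches nothing.
It fails at once if the spanner presses or forces the ring with more than 40 N (its contact forces added up) (contact force between spanner and ring above 40 N).
It fails at once if the robot itself touches the ring (contact force between the arm and ring above 1 N).
It fails at once if the fingers touch the ring (contact force between the fingers and ring above 1 N).
It fails at once if a bystander is moved by more than 30 mm (distance of any of beaker, bottle_a, bottle_b, jar, stopper, dish, scoop from where it was at the start of the episode above 0.03 m).
It also fails if it takes over 67 s, if anything falls off the work surface, if the arm or the gripper's body presses on something with over 40 N, if the wrist force passes 120 N, or if a joint passes its speed limit or range.

## Working session

There is one attempt and no reset: what is moved stays moved. The work goes in short steps, Python scripts to look and compute and a tool call to move; the robot and the scene stay as the last step left them, time stands still between calls to the robot, and variables do not carry over. Pictures are saved under pics/ and viewed, and the job is handed in when it is done.

Besides the shell and the picture viewer there is one more tool, called after "Emit:" as name(argument=value, ...) on one line, values as JSON. carry_out: Moves the arm, as the interface text tells. Its arguments: {"type":"object","properties":{"motion":{"type":"array"}},"required":["motion"]}

```bash
ls -la; mkdir -p pics; cat > /tmp/a.py <<'E'
E
python3 - <<'E'
from workcell import env
import cv2
s=env.read_state()
for k,v in s.items(): print(k,v)
for n in ("side","top","wrist"):
    cv2.imwrite(f"pics/{n}0.png",env.capture(n)); print(n,env.camera_model(n))
E
```

```text
total 12
drwxr-xr-x  3 agent agent 4096 Dec  7 14:32 .
drwxr-xr-x 23 root  root  4096 Dec  7 14:32 ..
drwxr-xr-x  2 agent agent 4096 Dec  7 14:32 pics
clock 0.0
joint_positions [ 1.05520094  0.62935164  0.03840926  1.51843531 -0.02698095  0.99628808
 -0.01998438]
qvel [ 0.00113439  0.00010149 -0.00066044 -0.00202235  0.00067721  0.00169455
 -0.00030154]
effort [-1.39303793e-04 -5.63412595e+01  1.22638676e+00 -1.93451375e+01
  1.10203525e-02  1.02635846e-02 -2.48944622e-05]
eef_pos [ 0.28233065 -0.58468236  0.19976346]
ee_rot [ 0.87284029  1.39077112 -0.8711606 ]
wrist_force [-0.45262362 -0.02451491 -0.55398586]
wrist_torque [-0.01856734 -0.03083729 -0.02494178]
finger_gap 0.08532664594966781
side {'fov_y': 52.74420774911185, 'cx': 323.3123058985367, 'cy': 238.2487332890348, 'k1': -0.026544787456335622, 'extrinsics': array([[-0.78542939, -0.61868578, -0.01812654,  0.50977822],
       [-0.33691402,  0.45191684, -0.82599038,  0.28392984],
       [ 0.51922019, -0.64265004, -0.56339269,  0.62003362],
       [ 0.        ,  0.        ,  0.        ,  1.        ]])}
top {'fov_y': 43.97758343566023, 'cx': 321.5744850676865, 'cy': 242.4289088297903, 'k1': -0.12891253623014043, 'extrinsics': array([[-0.04123216, -0.99914432,  0.00324471,  0.03296952],
       [-0.97268588,  0.0393974 , -0.22875758,  0.64945483],
       [ 0.22843401, -0.01258825, -0.97347801,  1.36566233],
       [ 0.        ,  0.        ,  0.        ,  1.        ]])}
wrist {'fov_y': 61.24367017744608, 'cx': 323.73618938545343, 'cy': 233.63706091724939, 'k1': -0.07560319194286867, 'hand_eye': array([[-8.33983290e-04, -2.97471524e-01,  9.54730327e-01,
        -1.72830702e-01],
       [ 4.49581825e-04, -9.54730674e-01, -2.97471240e-01,
         7.70320602e-02],
       [ 9.99999551e-01,  1.81143359e-04,  9.29967219e-04,
        -6.58854012e-05],
       [ 0.00000000e+00,  0.00000000e+00,  0.00000000e+00,
         1.00000000e+00]])}
```

View pics/side0.png

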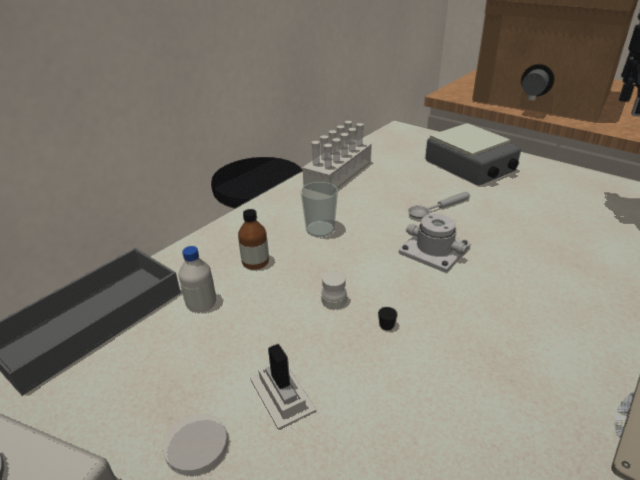

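View pics/top0.png

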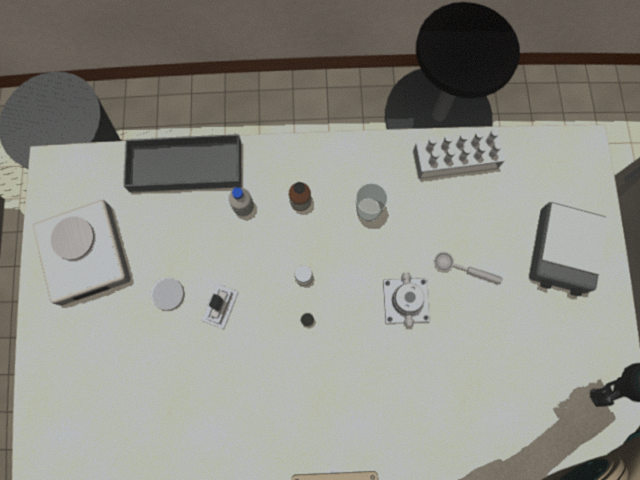

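View pics/wrist0.png

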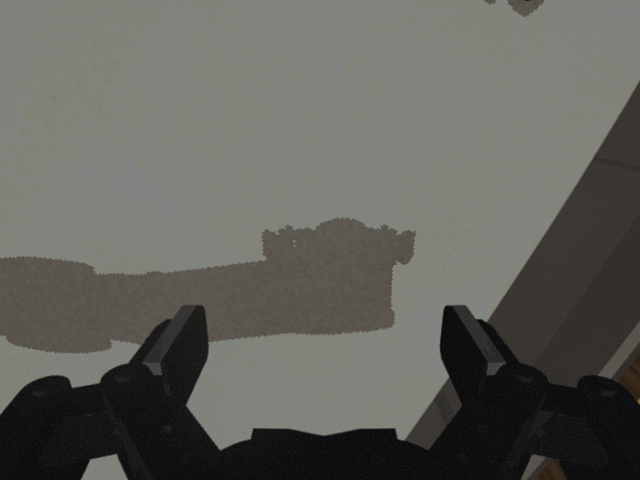

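The side picture shows the rest with spanner near (280,390) and the holder near (436,240). The top picture shows the rest at (218,304) and the holder at (407,300). Next I enlarge both.

```bash
cat > h.py <<'E'
import numpy as np, cv2
from scipy.spatial.transform import Rotation as R
from workcell import env
def K(m):
    f=240/np.tan(np.radians(m["fov_y"]/2)); return f
def und(m,u,v):
    f=K(m); x=(u-m["cx"])/f; y=(v-m["cy"])/f; rd=np.hypot(x,y); r=rd
    for _ in range(30): r=rd/(1+m["k1"]*r*r)
    s=1 if rd==0 else r/rd
    return np.array([x*s,y*s,1.])
def T_tool(s=None):
    s=s or env.read_state(); T=np.eye(4); T[:3,:3]=R.from_rotvec(s["ee_rot"]).as_matrix(); T[:3,3]=s["eef_pos"]; return T
def c2w(name,T=None):
    m=env.camera_model(name)
    if name=="wrist": return m,(T_tool() if T is None else T)@m["hand_eye"]
    return m,np.linalg.inv(m["extrinsics"])
def ray(name,u,v,T=None):
    m,C=c2w(name,T); d=C[:3,:3]@und(m,u,v); return C[:3,3],d/np.linalg.norm(d)
def atz(name,u,v,z,T=None):
    o,d=ray(name,u,v,T); return o+d*(z-o[2])/d[2]
def tri(rays):
    A=0;b=0
    for o,d in rays:
        P=np.eye(3)-np.outer(d,d); A=A+P; b=b+P@o
    p=np.linalg.solve(A,b); return p,[np.linalg.norm((np.eye(3)-np.outer(d,d))@(p-o)) for o,d in rays]
def proj(name,p,T=None):
    m,C=c2w(name,T); q=np.linalg.inv(C)@np.append(p,1); x,y=q[:2]/q[2]; k=1+m["k1"]*(x*x+y*y); f=K(m)
    return np.array([x*k*f+m["cx"],y*k*f+m["cy"]])
def crop(img,x0,y0,w,h,s,fn):
    cv2.imwrite(fn,cv2.resize(img[y0:y0+h,x0:x0+w],None,fx=s,fy=s,interpolation=cv2.INTER_CUBIC))
def go(pos,Rm):
    """shift (mm, tool axes) and turn (deg) from the measured pose"""
    T=T_tool(); d=T[:3,:3].T@(np.array(pos)-T[:3,3])*1000
    return d.round(2),np.degrees(R.from_matrix(T[:3,:3].T@Rm).as_rotvec()).round(2)
E
python3 - <<'E'
from h import *
t=cv2.imread("pics/top0.png"); s=cv2.imread("pics/side0.png")
a=np.hstack([cv2.resize(t[270:340,185:255],(400,400),interpolation=cv2.INTER_CUBIC),cv2.resize(t[265:335,372:442],(400,400),interpolation=cv2.INTER_CUBIC)])
cv2.imwrite("pics/tz.png",a)
a=np.hstack([cv2.resize(s[335:435,235:335],(400,400),interpolation=cv2.INTER_CUBIC),cv2.resize(s[190:290,386:486],(400,400),interpolation=cv2.INTER_CUBIC)])
cv2.imwrite("pics/sz.png",a)
E
```

```text
(no output)
```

View pics/tz.png

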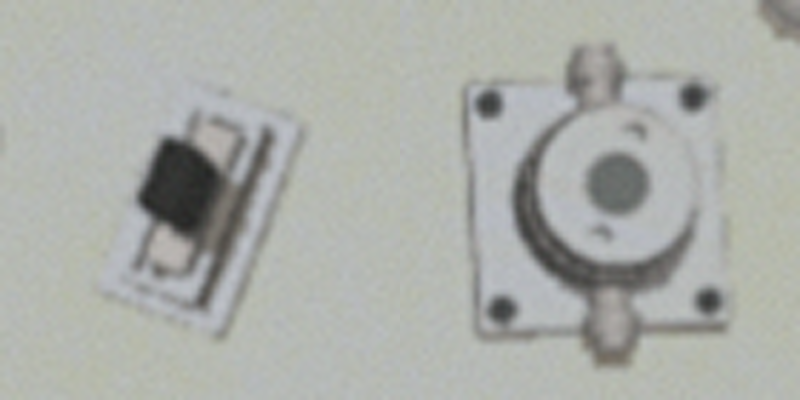

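View pics/sz.png

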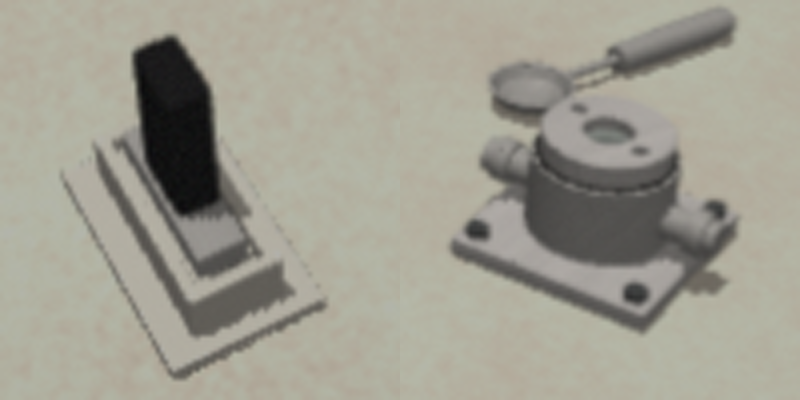

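```bash
python3 - <<'E'
from h import *
f=400/70
tz=lambda x,y:(x/f+185-0.4,y/f+270-0.4); tz2=lambda x,y:((x-400)/f+372-.4,y/f+265-.4)
sz=lambda x,y:(x/4+235-.4,y/4+335-.4); sz2=lambda x,y:((x-400)/4+386-.4,y/4+190-.4)
print("rest corners top")
P=[atz("top",*tz(*p),0.003) for p in [(195,85),(303,125),(222,338),(100,292)]]
for p in P: print(p.round(4))
print("mean",np.mean(P,0).round(4))
v=(P[0]-P[3])+(P[1]-P[2]); print("yaw",np.degrees(np.arctan2(v[1],v[0])))
P=[atz("side",*sz(*p),0.003) for p in [(62,172),(325,302),(178,377)]]
for p in P: print(p.round(4))
print("side mid",(P[0]+P[1])/2)
print("grip top centre", atz("side",*sz(168,70),0.102), atz("top",*tz(172,162),0.102))
print("ring")
for n,p in (("top",tz2(617,184)),("side",sz2(609,130))): print(n,atz(n,*p,0.07).round(4))
print("holes")
h=[atz("side",*sz2(*p),.07) for p in [(580,108),(640,150)]];d=h[0]-h[1];print(h,np.hypot(*d[:2]),np.degrees(np.arctan2(d[1],d[0])))
h=[atz("top",*tz2(*p),.07) for p in [(636,130),(601,234)]];d=h[0]-h[1];print(h,np.hypot(*d[:2]),np.degrees(np.arctan2(d[1],d[0])))
b=[atz("top",*tz2(*p),.012) for p in [(488,104),(694,97),(709,300),(502,310)]];print("base",np.mean(b,0)); d=b[1]-b[2]+b[0]-b[3];print(np.degrees(np.arctan2(d[1],d[0])))
T=T_tool();print(T.round(3))
E
```

```text
rest corners top
[0.5691 0.2686 0.003 ]
[0.5495 0.2211 0.003 ]
[0.4574 0.2576 0.003 ]
[0.4793 0.3109 0.003 ]
mean [0.5138 0.2645 0.003 ]
yaw -23.41801275805324
[0.5737 0.2766 0.003 ]
[0.4572 0.2606 0.003 ]
[0.4784 0.3151 0.003 ]
side mid [0.51546192 0.26861497 0.003     ]
grip top centre [0.50904622 0.27620109 0.102     ] [0.52086919 0.26190001 0.102     ]
ring
top [ 0.5095 -0.1985  0.07  ]
side [ 0.5076 -0.1935  0.07  ]
holes
[array([ 0.52913065, -0.2035834 ,  0.07      ]), array([ 0.48690467, -0.18598652,  0.07      ])] 0.04574586116086842 -22.623008688820992
[array([ 0.53191017, -0.20819108,  0.07      ]), array([ 0.48876216, -0.19030644,  0.07      ])] 0.046707716719389794 -22.51376871165849
base [ 0.50960335 -0.19903192  0.012     ]
0.02645150366764524
[[-0.001  0.901  0.435  0.282]
 [ 0.001  0.435 -0.901 -0.585]
 [-1.    -0.    -0.001  0.2  ]
 [ 0.     0.     0.     1.   ]]
```

The two cameras agree on the rest: about (0.514, 0.266), yaw -23°. They also agree on the ring: about (0.509, -0.196), hole line at -22.6°. I'll go above the ring for a close look.

```bash
cat >> h.py <<'E'
def down(a):
    a=np.radians(a); x=np.array([0,0,-1.]); z=np.array([np.cos(a),np.sin(a),0]); return np.column_stack([x,np.cross(z,x),z])
E
python3 - <<'E'
from h import *
print(go([0.508,-0.197,0.22],down(67.4)))
E
```

```text
(array([ -19.64,  371.78, -251.25]), array([-1.3163e+02, -4.0000e-02, -9.0000e-02]))
```

Emit:
carry_out(motion=[[[-20,124,-84,-44,0,0,1],[-20,124,-84,-44,0,0,1],[-20,124,-84,-44,0,0,1],[-20,124,-84,-44,0,0,1],[-20,124,-84,-44,0,0,1],[-20,124,-84,-44,0,0,1],[-20,124,-84,-44,0,0,1],[-20,124,-84,-44,0,0,1]]])

```text
clock: 0.82
eef_pos: [0.3574, -0.4559, 0.2205]
ee_rot: [0.279, 1.553, -0.279]
wrist_force: [-0.5, 0.5, 0.6]
finger_gap: 0.0855
```

```bash
python3 - <<'E'
from h import *
print(go([0.508,-0.197,0.22],down(67.4)))
E
```

```text
(array([  0.59, 295.16,  50.97]), array([-8.779e+01, -0.000e+00, -2.000e-02]))
```

Emit:
carry_out(motion=[[[0,148,25,-44,0,0,1],[0,148,25,-44,0,0,1],[0,148,25,-44,0,0,1],[0,148,25,-44,0,0,1],[0,148,25,-44,0,0,1],[0,148,25,-44,0,0,1],[0,148,25,-44,0,0,1],[0,148,25,-44,0,0,1]]])

```text
clock: 1.48
eef_pos: [0.4319, -0.3261, 0.2204]
ee_rot: [-0.321, 1.547, 0.321]
wrist_force: [-0.4, 0.6, 1.1]
finger_gap: 0.0857
```

```bash
python3 - <<'E'
from h import *
print(go([0.508,-0.197,0.22],down(67.4)))
E
```

```text
(array([  0.43,  88.2 , 121.17]), array([-4.395e+01, -0.000e+00, -3.000e-02]))
```

Emit:
carry_out(motion=[[[0,88,121,-44,0,0,1],[0,88,121,-44,0,0,1],[0,88,121,-44,0,0,1],[0,88,121,-44,0,0,1],[0,88,121,-44,0,0,1],[0,88,121,-44,0,0,1],[0,88,121,-44,0,0,1],[0,88,121,-44,0,0,1]]])

```text
clock: 2.15
eef_pos: [0.5073, -0.1971, 0.2204]
ee_rot: [-0.913, 1.371, 0.914]
wrist_force: [-0.2, -0.2, 0.6]
finger_gap: 0.0856
```

```bash
python3 - <<'E'
from h import *
s=env.read_state(); print(s["eef_pos"],s["joint_positions"],abs(s["qvel"]).max(),T_tool(s).round(3)[:3,2])
i=env.capture("wrist"); np.save("Tring1.npy",T_tool(s)); cv2.imwrite("pics/wring1.png",i)
E
```

```text
[ 0.50728899 -0.19710033  0.22036329] [ 0.72760983  0.51157621 -0.61354536  1.77821564  0.35026881  0.96341366
  1.14722553] 0.020043713511823432 [ 0.385  0.923 -0.   ]
```

View pics/wring1.png

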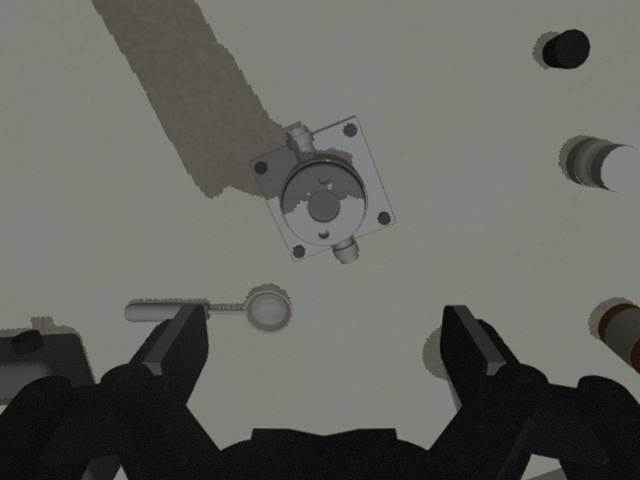

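The wrist picture shows the ring around (324,206), with holes near (324,181) and (324,235). I'll enlarge it.

```bash
python3 - <<'E'
from h import *
i=cv2.imread("pics/wring1.png"); crop(i,270,155,110,100,7,"pics/wring1z.png")
E
```

```text
(no output)
```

View pics/wring1z.png

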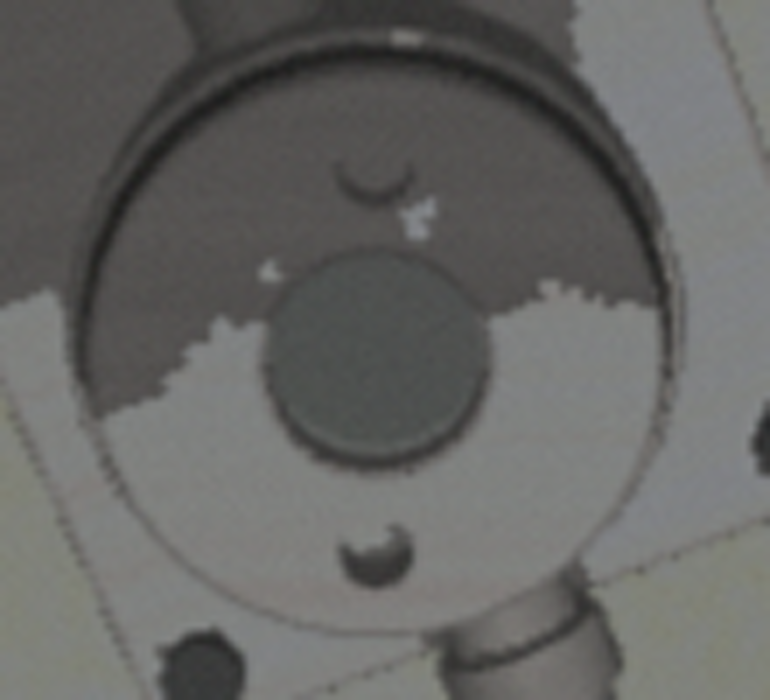

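```bash
python3 - <<'E'
from h import *
T=np.load("Tring1.npy"); c=lambda x,y:((x+.5)/7-.5+270,(y+.5)/7-.5+155)
h=[atz("wrist",*c(*p),.07,T) for p in [(375,164),(376,549)]]; d=h[1]-h[0]
print(h,np.hypot(*d[:2]),np.degrees(np.arctan2(d[1],d[0])),(h[0]+h[1])/2, atz("wrist",*c(377,359),.07,T))
print(proj("top",(h[0]+h[1])/2),proj("side",(h[0]+h[1])/2))
b=[atz("wrist",*c(*p),.012,T) for p in []]
print(go([0.514,0.265,0.24],down(66.6)))
E
```

```text
[array([ 0.48773883, -0.1887518 ,  0.07      ]), array([ 0.53041011, -0.20639802,  0.07      ])] 0.04617604113500512 -22.466979415202644 [ 0.50907447 -0.19757491  0.07      ] [ 0.50899921 -0.19735481  0.07      ]
[409.19465616 296.97442354] [438.14239051 220.99655531]
(array([-19.53, 171.64, 429.15]), array([ 0.77, -0.01, -0.03]))
```

Emit:
carry_out(motion=[[[-20,86,215,0.8,0,0,1],[-20,86,215,0.8,0,0,1],[-20,86,215,0.8,0,0,1],[-20,86,215,0.8,0,0,1],[-20,86,215,0.8,0,0,1],[-20,86,215,0.8,0,0,1],[-20,86,215,0.8,0,0,1],[-20,86,215,0.8,0,0,1]]])

```text
clock: 2.87
eef_pos: [0.5095, 0.0364, 0.2411]
ee_rot: [-0.908, 1.373, 0.907]
wrist_force: [0.5, -0.9, -0.5]
finger_gap: 0.0853
```

Emit:
carry_out(motion=[[[0,86,215,0,0,0,1],[0,86,215,0,0,0,1],[0,86,215,0,0,0,1],[0,86,215,0,0,0,1],[0,86,215,0,0,0,1],[0,86,215,0,0,0,1],[0,86,215,0,0,0,1],[0,86,215,0,0,0,1]]])

```text
clock: 3.53
eef_pos: [0.5147, 0.2661, 0.2401]
ee_rot: [-0.907, 1.375, 0.906]
wrist_force: [0.0, -0.0, -0.3]
finger_gap: 0.0856
```

```bash
python3 - <<'E'
from h import *
s=env.read_state(); print(s["eef_pos"],s["joint_positions"],abs(s["qvel"]).max(),T_tool(s).round(3)[:3,2])
i=env.capture("wrist"); np.save("Trest1.npy",T_tool(s)); cv2.imwrite("pics/wrest1.png",i)
E
```

```text
[0.51470398 0.26607203 0.24007461] [-0.12399031  0.54748695 -0.63430349  1.65793645  0.36249021  1.05776839
  0.29743839] 0.04462938147436514 [ 0.393  0.919 -0.001]
```

View pics/wrest1.png

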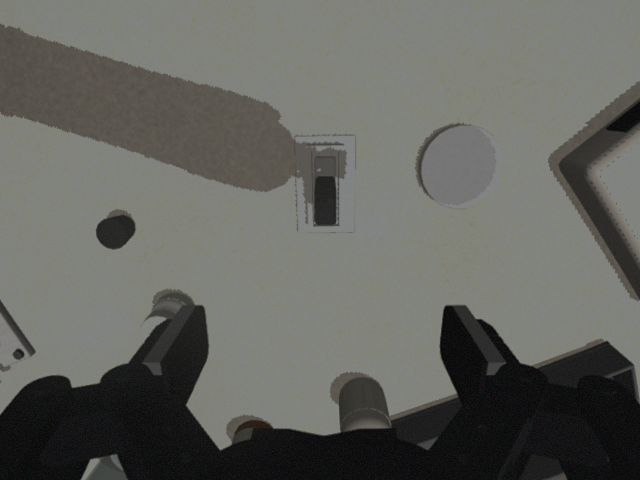

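The rest is at (325,184), aligned with the picture, and the spanner stands in it. I'll enlarge it.

```bash
python3 - <<'E'
from h import *
i=cv2.imread("pics/wrest1.png"); crop(i,285,125,80,115,5,"pics/wrest1z.png")
E
```

```text
(no output)
```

View pics/wrest1z.png

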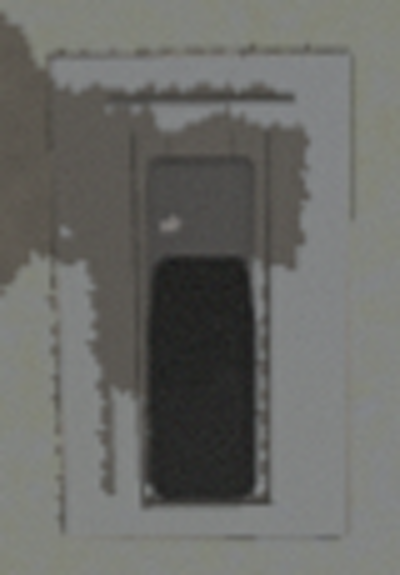

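```bash
python3 - <<'E'
from h import *
T=np.load("Trest1.npy"); c=lambda x,y:((x+.5)/5-.5+285,(y+.5)/5-.5+125)
tl=lambda p:(np.linalg.inv(T)@np.append(p,1))[:3]*1000
w=lambda x,y,z:atz("wrist",*c(x,y),z,T)
C=[w(*p,.003) for p in [(50,52),(352,52),(348,538),(62,536)]]
print("base mean",np.mean(C,0)); d=C[0]+C[1]-C[2]-C[3]; print(np.degrees(np.arctan2(d[1],d[0])), np.linalg.norm(d)/2)
for p in C: print(tl(p).round(1))
for n,q,off in (("top far edge",(202,497,.092),16),("grip base edge",(202,257,.032),-16),("crossbar end",(202,157,.032),-33)):
    print(n,tl(w(*q)).round(1), "centre y",tl(w(*q))[1]+off)
print("sides top",tl(w(151,440,.092)).round(1),tl(w(255,440,.092)).round(1))
print("crossbar sides",tl(w(147,200,.032)).round(1),tl(w(255,200,.032)).round(1))
print("pocket",tl(w(134,300,.026)).round(1),tl(w(269,300,.026)).round(1))
E
```

```text
base mean [0.51600453 0.26751416 0.003     ]
157.40523687321402 0.10037641172529949
[237.1  49.5 -28.2]
[237.   49.5  31.5]
[237.  -51.   32.9]
[237.1 -50.7 -27.6]
top far edge [148.1 -16.5   1.7] centre y -0.549760267584869
grip base edge [208.1  13.4   1.9] centre y -2.621488329553486
crossbar end [208.1  32.1   1.8] centre y -0.8749218545503723
sides top [148.1  -6.9  -6.6] [148.1  -6.9  10.4]
crossbar sides [208.1  24.1  -8.5] [208.1  24.1  11.8]
pocket [214.1   4.1 -11.2] [214.1   4.1  14.8]
```

Relative to the tool, the spanner axis is at y -0.9, z +1.8 mm, and the rest centre is at world (0.516, 0.2675). Next I descend and grip.

Emit:
carry_out(motion=[[[35,-0.9,1.8,0,0,0,1],[70,-0.9,1.8,0,0,0,1],[105,-0.9,1.8,0,0,0,1],[140,-0.9,1.8,0,0,0,1],[165,-0.9,1.8,0,0,0,1],[182,-0.9,1.8,0,0,0,1],[192,-0.9,1.8,0,0,0,1],[192,-0.9,1.8,0,0,0,1]]])

```text
clock: 4.25
eef_pos: [0.5156, 0.2644, 0.0467]
ee_rot: [-0.907, 1.379, 0.905]
wrist_force: [0.1, 0.4, 0.6]
finger_gap: 0.0854
```

```bash
python3 - <<'E'
from h import *
s=env.read_state(); print(s["eef_pos"],s["wrist_force"],T_tool(s).round(3)[:3,2])
i=env.capture("wrist"); cv2.imwrite("pics/wg1.png",i)
i=env.capture("side"); crop(i,210,300,140,120,5,"pics/sg1.png")
E
```

```text
[0.51560657 0.26436879 0.04668116] [0.07567918 0.36450746 0.6265433 ] [ 0.395  0.919 -0.005]
```

View pics/wg1.png

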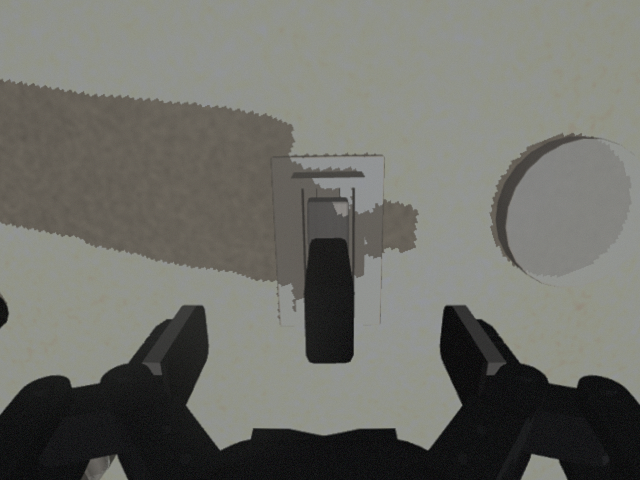

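View pics/sg1.png

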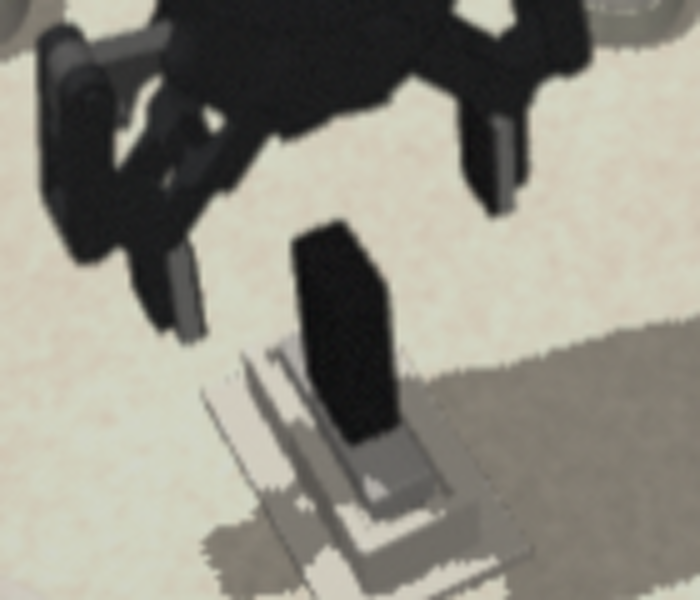

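The arm is still settling. I'll hold for two rows and read the pose again.

Emit:
carry_out(motion=[[[0,0,0,0,0,0,1],[0,0,0,0,0,0,1]]])

```text
clock: 4.52
eef_pos: [0.5171, 0.2683, 0.0502]
ee_rot: [-0.908, 1.371, 0.907]
wrist_force: [0.2, 0.1, 0.6]
finger_gap: 0.0854
```

```bash
python3 - <<'E'
from h import *
s=env.read_state();T=T_tool(s); print(s["eef_pos"],abs(s["qvel"]).max(),T.round(4)[:3]);print(go([0.5161,0.2673,0.047],down(66.9)))
i=env.capture("wrist"); crop(i,280,180,90,200,3,"pics/wg2.png")
np.save("Tg2.npy",T)
E
```

```text
[0.51705475 0.26831712 0.05021358] 0.0046047024697678345 [[ 0.0025 -0.92    0.392   0.5171]
 [ 0.0011  0.392   0.92    0.2683]
 [-1.     -0.0018  0.002   0.0502]]
(array([ 3.21,  0.49, -1.32]), array([0.02, 0.12, 0.1 ]))
```

View pics/wg2.png

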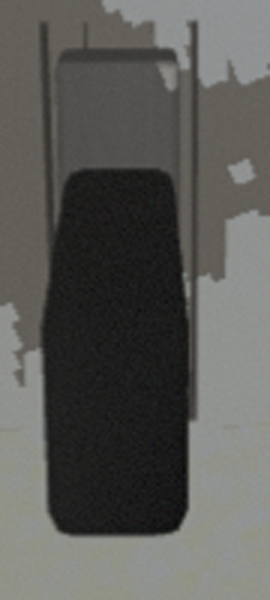

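The pose has settled, and the grip is 1.5 mm towards tool -z. I'll correct for that, then close.

Emit:
carry_out(motion=[[[3,0.5,-1.5,0,0,0,1],[3,0.5,-1.5,0,0,0,1],[3,0.5,-1.5,0,0,0,0],[3,0.5,-1.5,0,0,0,-0.5],[3,0.5,-1.5,0,0,0,-1],[3,0.5,-1.5,0,0,0,-1],[3,0.5,-1.5,0,0,0,-1],[3,0.5,-1.5,0,0,0,-1]]])

```text
clock: 5.23
eef_pos: [0.5151, 0.2672, 0.046]
ee_rot: [-0.908, 1.372, 0.908]
wrist_force: [1.0, 0.5, -2.1]
finger_gap: 0.0165
```

Emit:
carry_out(motion=[[[0,0,0,0,0,0,-1],[0,0,0,0,0,0,-1],[0,0,0,0,0,0,-1],[0,0,0,0,0,0,-1]]])

```text
clock: 5.57
eef_pos: [0.5151, 0.2673, 0.046]
ee_rot: [-0.908, 1.372, 0.908]
wrist_force: [-0.2, 0.5, 2.6]
finger_gap: 0.0165
```

```bash
python3 - <<'E'
from h import *
s=env.read_state();T=T_tool(s); print(s["eef_pos"],s["finger_gap"],s["wrist_force"],s["wrist_torque"],abs(s["qvel"]).max());print(T.round(4)[:3])
i=env.capture("wrist"); cv2.imwrite("pics/wg3.png",i)
np.save("Tgrasp.npy",T)
E
```

```text
[0.51509832 0.26725108 0.04597619] 0.01647075919470241 [-0.19192868  0.49654017  2.58417862] [ 0.11988709 -0.04295867 -0.03951049] 0.0017157153178566018
[[ 6.000e-04 -9.203e-01  3.911e-01  5.151e-01]
 [ 5.000e-04  3.911e-01  9.203e-01  2.673e-01]
 [-1.000e+00 -3.000e-04  7.000e-04  4.600e-02]]
```

View pics/wg3.png

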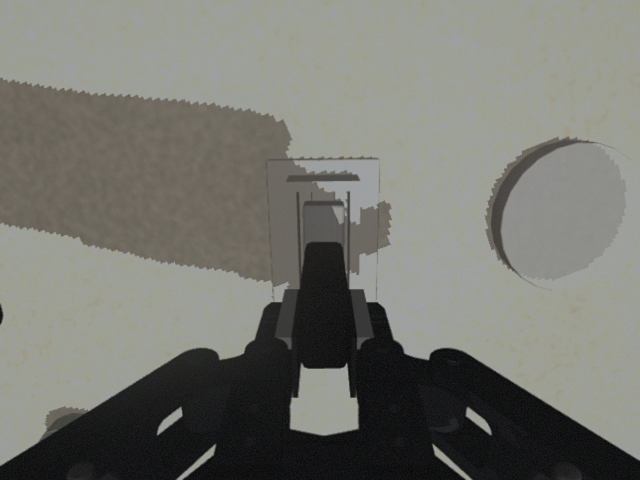

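```bash
python3 - <<'E'
from h import *
i=cv2.imread("pics/wg3.png"); crop(i,260,150,130,240,3,"pics/wg3z.png")
E
```

```text
(no output)
```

View pics/wg3z.png

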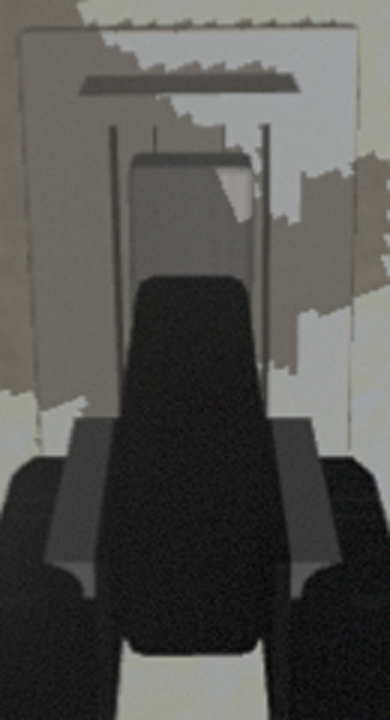

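```bash
python3 - <<'E'
from h import *
T=np.load("Tgrasp.npy"); c=lambda x,y:((x+.5)/3-.5+260,(y+.5)/3-.5+150)
tl=lambda p:(np.linalg.inv(T)@np.append(p,1))[:3]*1000
w=lambda x,y,z:tl(atz("wrist",*c(x,y),z,T)).round(1)
print("far top",w(194,653,.092),"+16"); print("base +y",w(194,277,.032),"-16");print("bar end top",w(194,165,.032),"-33");print("bar end bottom",w(194,152,.020),"-33")
print("bar sides",w(132,200,.032),w(252,200,.032))
print("rest base edge",w(21,32,.003),w(357,28,.003), "rest end +50")
print("pocket",w(113,250,.026),w(266,250,.026), "tray sides low",w(35,400,.003),w(352,400,.003))
E
```

```text
far top [-46.  -15.9   1. ] +16
base +y [14.  12.8  1. ] -16
bar end top [14.  31.4  1. ] -33
bar end bottom [26.  30.8  1. ] -33
bar sides [14.  25.7 -8.8] [14.  25.7 10.2]
rest base edge [ 42.9  48.7 -29.5] [43.  49.4 29.8] rest end +50
pocket [ 20.   15.5 -12.4] [20.  15.5 13. ] tray sides low [ 43.  -22.1 -29.7] [ 43.  -22.1  31.7]
```

The spanner is gripped, with its axis at tool y ≈ -1.5 mm and z = 0. The return pose is saved. I'll lift straight up.

Emit:
carry_out(motion=[[[-8,0,0,0,0,0,-1],[-20,0,0,0,0,0,-1],[-40,0,0,0,0,0,-1],[-70,0,0,0,0,0,-1],[-105,0,0,0,0,0,-1],[-140,0,0,0,0,0,-1],[-170,0,0,0,0,0,-1],[-184,0,0,0,0,0,-1]]])

```text
clock: 6.28
eef_pos: [0.5159, 0.2681, 0.2347]
ee_rot: [-0.908, 1.367, 0.907]
wrist_force: [0.5, -0.3, -2.9]
finger_gap: 0.0166
```

```bash
python3 - <<'E'
from h import *
s=env.read_state();T=T_tool(s); print(s["eef_pos"],s["finger_gap"],s["wrist_force"],abs(s["qvel"]).max())
print(go([0.509,-0.197,0.22],down(67.5)))
E
```

```text
[0.51589431 0.26811818 0.2347343 ] 0.016630950381728914 [ 0.52250925 -0.29438005 -2.88161755] 0.31260969574908837
(array([  13.3 , -175.48, -430.85]), array([-0.52,  0.27,  0.2 ]))
```

Emit:
carry_out(motion=[[[0,-15,-36,0,0,0,-1],[0,-30,-72,0,0,0,-1],[0,-45,-108,0,0,0,-1],[0,-60,-144,0,0,0,-1],[0,-75,-180,0,0,0,-1],[0,-88,-215,0,0,0,-1]]])

```text
clock: 6.78
eef_pos: [0.511, 0.0322, 0.2304]
ee_rot: [-0.909, 1.374, 0.908]
wrist_force: [1.1, -0.5, -2.5]
finger_gap: 0.0163
```

Emit:
carry_out(motion=[[[0,-15,-36,0,0,0,-1],[0,-30,-72,0,0,0,-1],[0,-45,-108,0,0,0,-1],[0,-60,-144,0,0,0,-1],[0,-75,-180,0,0,0,-1],[0,-88,-215,0,0,0,-1],[0,-88,-215,0,0,0,-1],[0,-88,-215,0,0,0,-1]]])

```text
clock: 7.45
eef_pos: [0.5072, -0.2007, 0.2297]
ee_rot: [-0.904, 1.376, 0.904]
wrist_force: [0.4, 1.1, -3.5]
finger_gap: 0.0166
```

Emit:
carry_out(motion=[[[0,0,0,0,0,0,-1],[0,0,0,0,0,0,-1]]])

```text
clock: 7.62
eef_pos: [0.5086, -0.1959, 0.2301]
ee_rot: [-0.909, 1.372, 0.91]
wrist_force: [0.7, 0.3, -2.8]
finger_gap: 0.0163
```

```bash
python3 - <<'E'
from h import *
s=env.read_state();T=T_tool(s); print(s["eef_pos"],s["finger_gap"],s["wrist_force"],s["wrist_torque"],abs(s["qvel"]).max(),s["joint_positions"]); print(T.round(4)[:3])
print(go([0.5091,-0.1976,0.15],down(67.5)))
i=env.capture("wrist"); cv2.imwrite("pics/w4.png",i); np.save("T4.npy",T)
E
```

```text
[ 0.50862521 -0.19589042  0.23014751] 0.016297817455317557 [ 0.69285828  0.2910589  -2.78533357] [0.07515251 0.00849303 0.02411418] 0.014362898014503805 [ 0.7366952   0.50419199 -0.63076529  1.763722    0.34740142  0.98732342
  1.14215341]
[[ 2.000e-04 -9.212e-01  3.890e-01  5.086e-01]
 [ 8.000e-04  3.890e-01  9.212e-01 -1.959e-01]
 [-1.000e+00  2.000e-04  8.000e-04  2.301e-01]]
(array([80.15, -1.12, -1.45]), array([-0.39,  0.05, -0.01]))
```

View pics/w4.png

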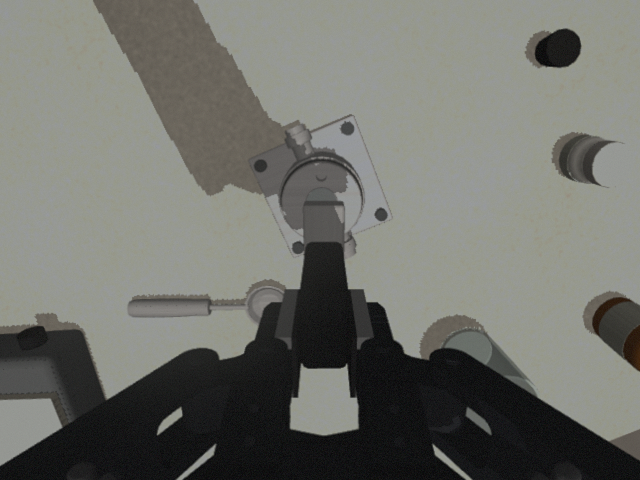

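The upper hole is visible at (321,178), and the spanner hangs straight in line with the holes. I'll go to a hover with the tips about 14 mm above the face, settle and check from the side.

```bash
python3 - <<'E'
from h import *
print(go([0.5075,-0.1975,0.12],down(67.5)), atz("top",370,210,0),atz("top",444,262,0.01))
E
```

```text
(array([110.17,   0.5 ,  -2.13]), array([-0.36,  0.03,  0.  ])) [ 0.74908751 -0.12351541  0.        ] [ 0.60212166 -0.30225278  0.01      ]
```

Emit:
carry_out(motion=[[[30,0.5,-2,-0.4,0,0,-1],[60,0.5,-2,-0.4,0,0,-1],[85,0.5,-2,-0.4,0,0,-1],[100,0.5,-2,-0.4,0,0,-1],[110,0.5,-2,-0.4,0,0,-1],[110,0.5,-2,-0.4,0,0,-1],[110,0.5,-2,-0.4,0,0,-1],[110,0.5,-2,-0.4,0,0,-1]]])

```text
clock: 8.33
eef_pos: [0.5086, -0.199, 0.1209]
ee_rot: [-0.915, 1.369, 0.913]
wrist_force: [-0.1, -0.5, -2.0]
finger_gap: 0.0162
```

```bash
python3 - <<'E'
from h import *
s=env.read_state();T=T_tool(s); print(s["eef_pos"],s["wrist_force"],abs(s["qvel"]).max()); print(T.round(4)[:3])
print(go([0.5075,-0.1975,0.12],down(67.5)))
i=env.capture("side"); cv2.imwrite("pics/s5.png",i); crop(i,380,170,110,100,7,"pics/s5z.png")
i=env.capture("wrist"); crop(i,260,120,130,120,6,"pics/w5z.png"); cv2.imwrite("pics/w5.png",i); np.save("T5.npy",T)
E
```

```text
[ 0.50861379 -0.19897491  0.12094514] [-0.09609563 -0.49396096 -2.04309117] 0.00815203439877522
[[ 2.300e-03 -9.233e-01  3.840e-01  5.086e-01]
 [-5.000e-04  3.840e-01  9.233e-01 -1.990e-01]
 [-1.000e+00 -2.300e-03  4.000e-04  1.209e-01]]
(array([0.94, 1.6 , 0.93]), array([-0.08,  0.02,  0.13]))
```

View pics/s5z.png

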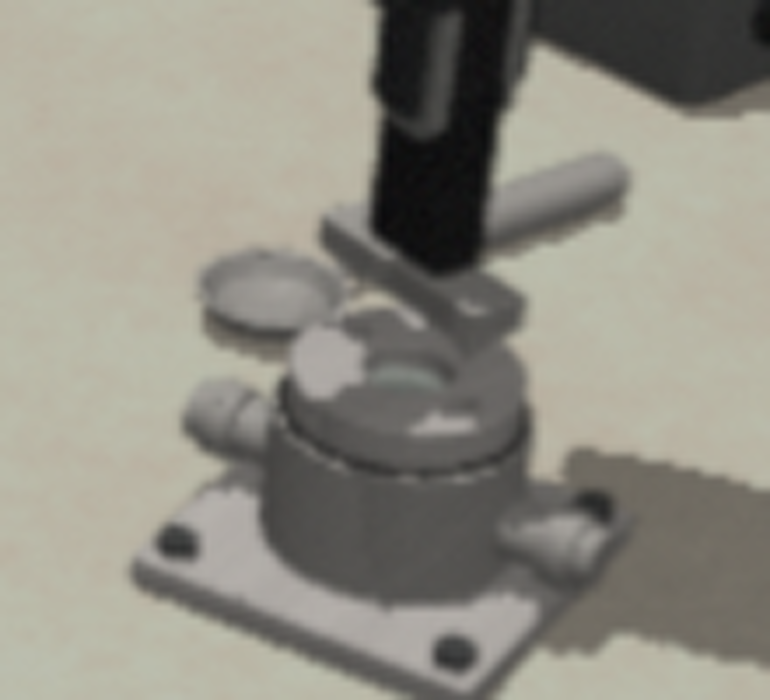

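View pics/w5z.png

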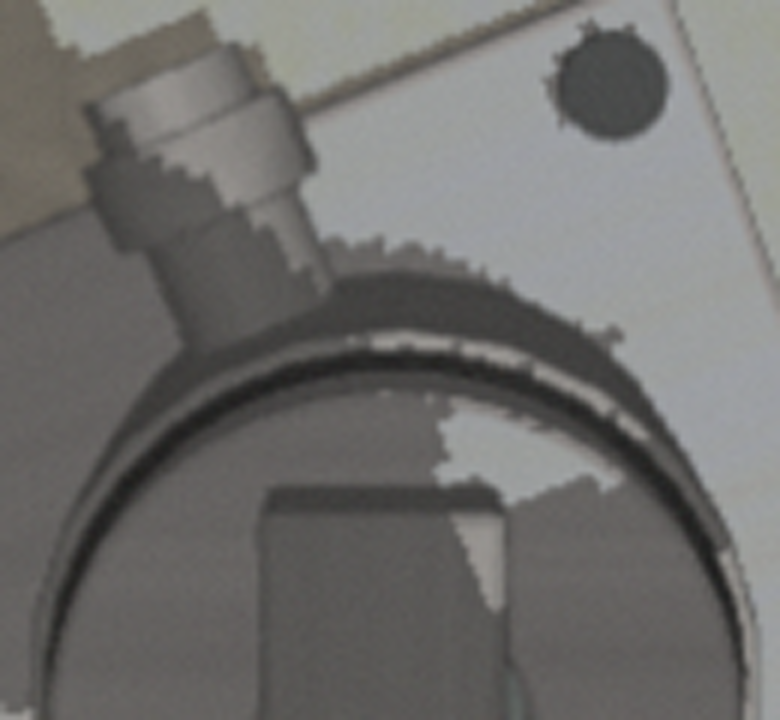

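```bash
python3 - <<'E'
from h import *
i=cv2.imread("pics/w5.png"); c=i[170:245,260:395]; c=cv2.convertScaleAbs(c,alpha=2.0,beta=-60)
cv2.imwrite("pics/w5c.png",cv2.resize(c,(800,444),interpolation=cv2.INTER_CUBIC))
c=i[225:345,240:405]; c=cv2.convertScaleAbs(c,alpha=2.0,beta=-60)
cv2.imwrite("pics/w5d.png",cv2.resize(c,None,fx=4.8,fy=4.8,interpolation=cv2.INTER_CUBIC))
E
```

```text
(no output)
```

View pics/w5c.png

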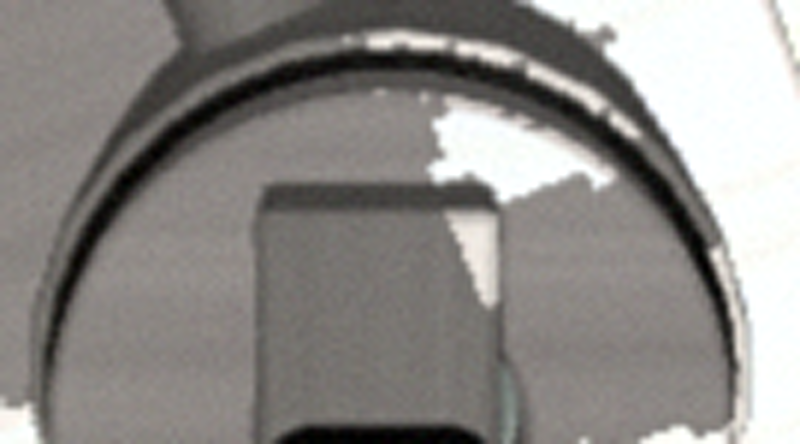

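View pics/w5d.png

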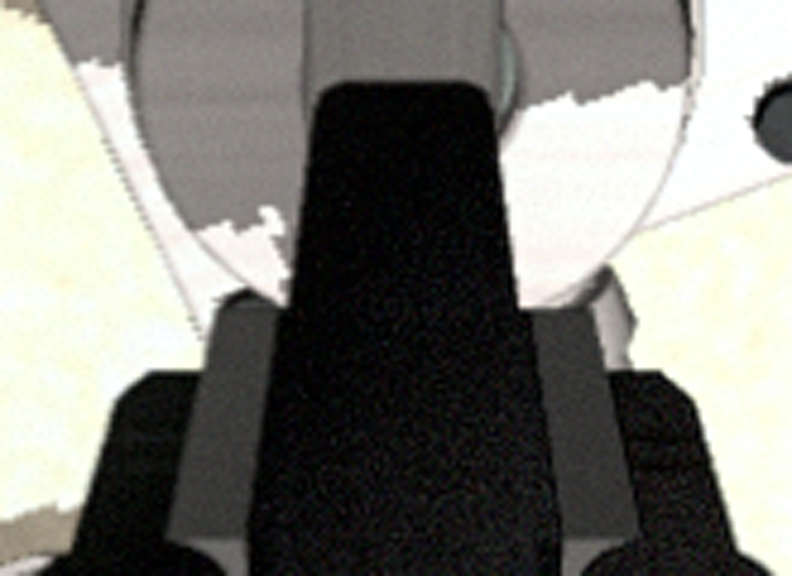

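```bash
python3 - <<'E'
from h import *
from scipy.optimize import least_squares
T=np.load("T5.npy"); c=lambda x,y:((x+.5)/5.926-.5+260,(y+.5)/5.926-.5+170); d=lambda x,y:((x+.5)/4.8-.5+240,(y+.5)/4.8-.5+225)
tl=lambda p:(np.linalg.inv(T)@np.append(p,1))[:3]*1000
px=[c(48,350),c(78,268),c(170,155),c(265,108),c(375,89),c(615,178),c(733,335),d(133,60),d(692,45),d(250,287),d(640,225),d(675,155),d(185,220)]
P=np.array([tl(atz("wrist",*p,.07,T))[1:] for p in px])
r=least_squares(lambda q:np.hypot(*(P-q[:2]).T)-q[2],[0,0,34]); print(r.x,r.fun.round(2))
w=lambda p,x:tl(atz("wrist",*p,T[2,3]-x/1000,T)).round(2)
print("bar sides",w(c(258,330),14),w(c(500,330),14),"end top",w(c(380,208),14),"end bottom",w(c(380,184),26))
print("bore right edge",w(d(521,80),50.9))
E
```

```text
[ 0.5509135   1.67795157 33.91666837] [ 0.3   0.22  0.44 -0.   -0.29 -0.97  0.74 -0.09  0.24 -0.03  0.12 -0.19
 -0.48]
bar sides [13.95 21.24 -9.15] [13.95 21.25 10.43] end top [13.93 31.37  0.72] end bottom [25.93 30.63  0.71]
bore right edge [50.9   0.85 14.93]
```

The ring centre in this view is at tool (0.6, 1.7) and the spanner is at (-1.8, 0.7). I'll shift by (+2.2, +1.0) and go down close.

Emit:
carry_out(motion=[[[0,2.2,1,0,0,0,-1],[6,2.2,1,0,0,0,-1],[11,2.2,1,0,0,0,-1],[11,2.2,1,0,0,0,-1],[11,2.2,1,0,0,0,-1],[11,2.2,1,0,0,0,-1]]])

```text
clock: 8.93
eef_pos: [0.5057, -0.1975, 0.1086]
ee_rot: [-0.913, 1.371, 0.914]
wrist_force: [-0.3, 0.4, -2.1]
finger_gap: 0.0164
```

```bash
python3 - <<'E'
from h import *
s=env.read_state();T=T_tool(s); print(s["eef_pos"],s["wrist_force"],s["wrist_torque"],abs(s["qvel"]).max()); print(T.round(4)[:3])
print(go([0.5075,-0.1975,0.12],down(67.5)))
i=env.capture("side"); crop(i,380,170,110,100,7,"pics/s6z.png")
i=env.capture("wrist"); cv2.imwrite("pics/w6.png",i); np.save("T6.npy",T)
c=cv2.convertScaleAbs(i[170:340,240:405],alpha=2.0,beta=-60)
cv2.imwrite("pics/w6d.png",cv2.resize(c,None,fx=4.8*.7,fy=4.8*.7,interpolation=cv2.INTER_CUBIC))
E
```

```text
[ 0.50574197 -0.197527    0.10855748] [-0.31822137  0.39873238 -2.14848511] [ 0.0031348   0.02221971 -0.01325597] 0.00553453044322497
[[-2.000e-04 -9.230e-01  3.848e-01  5.057e-01]
 [ 2.000e-04  3.848e-01  9.230e-01 -1.975e-01]
 [-1.000e+00  2.000e-04  1.000e-04  1.086e-01]]
(array([-11.44,  -1.61,   0.7 ]), array([-0.13,  0.01, -0.01]))
```

View pics/s6z.png

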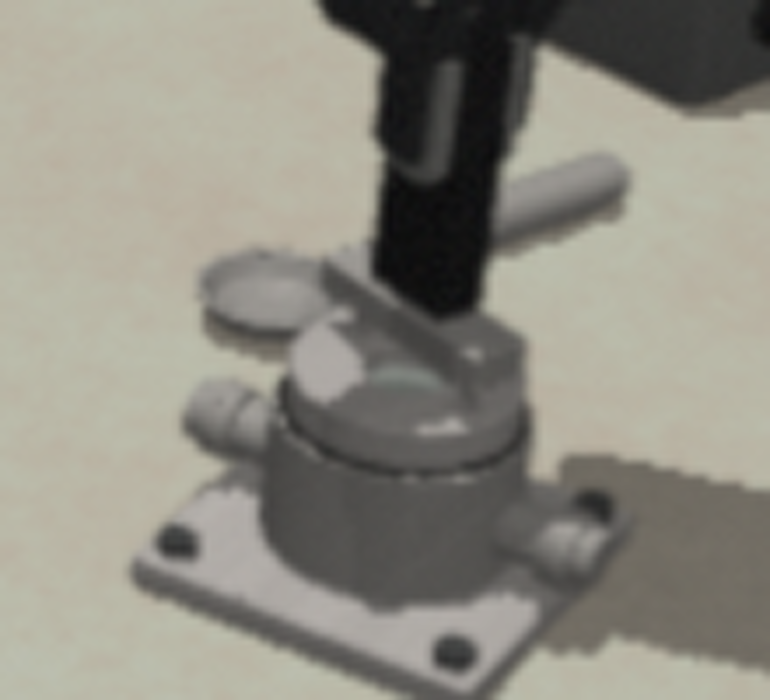

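View pics/w6d.png

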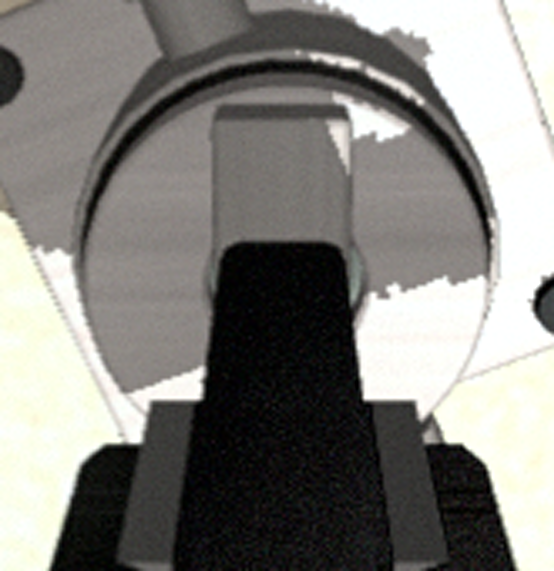

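```bash
cat > fit.py <<'E'
from h import *
from scipy.optimize import least_squares
import sys
def fit(T,pts,s,ox,oy,bar):
    c=lambda x,y:((x+.5)/s-.5+ox,(y+.5)/s-.5+oy)
    tl=lambda p:(np.linalg.inv(T)@np.append(p,1))[:3]*1000
    P=np.array([tl(atz("wrist",*c(*p),.07,T))[1:] for p in pts])
    r=least_squares(lambda q:np.hypot(*(P-q[:2]).T)-q[2],[0,0,34],loss="soft_l1",f_scale=.3); print("ring y,z,r",r.x.round(2),r.fun.round(2))
    w=lambda p,x:tl(atz("wrist",*c(*p),T[2,3]-x/1000,T)).round(2)
    l,rr,et,eb=bar
    print("bar z",w(l,14)[2],w(rr,14)[2],"end top",w(et,14)[1:],"bottom",w(eb,26)[1:])
    return w
E
python3 - <<'E'
from fit import *
T=np.load("T6.npy")
w=fit(T,[(83,270),(89,230),(115,170),(165,116),(280,86),(472,180),(488,240),(487,270),(100,340),(150,413),(470,340),(437,395)],3.36,240,170,((213,200),(351,200),(282,117),(282,105)))
x=(T[2,3]-.07)*1000
print("bore",w((207,280),x),w((364,280),x))
E
```

```text
ring y,z,r [-1.6   1.29 33.32] [ 0.18 -0.07 -0.11  0.21 -1.    1.13  0.43 -0.13 -0.26  0.39 -0.54 -0.08]
bar z -9.22 10.54 end top [31.46  0.66] bottom [30.47  0.65]
bore [ 38.56  -1.9  -11.74] [38.56 -1.88 14.18]
```

Alignment is within 0.6 mm. I'll feel downwards in small steps.

Emit:
carry_out(motion=[[[1,0.2,0.5,0,0,0,-1],[2,0.2,0.5,0,0,0,-1],[3,0.2,0.5,0,0,0,-1],[4,0.2,0.5,0,0,0,-1],[4,0.2,0.5,0,0,0,-1]]])

```text
clock: 9.45
eef_pos: [0.5056, -0.197, 0.1045]
ee_rot: [-0.913, 1.371, 0.914]
wrist_force: [0.2, 0.0, -1.9]
finger_gap: 0.0166
```

Emit:
carry_out(motion=[[[1,0,0,0,0,0,-1],[2,0,0,0,0,0,-1],[2.5,0,0,0,0,0,-1],[2.5,0,0,0,0,0,-1]]])

```text
clock: 9.78
eef_pos: [0.5059, -0.1971, 0.1021]
ee_rot: [-0.914, 1.37, 0.913]
wrist_force: [1.0, -0.5, -2.5]
finger_gap: 0.0166
```

Both pins are entering freely, about 4 mm below the face with no upward force.

Emit:
carry_out(motion=[[[1,0,0,0,0,0,-1],[2,0,0,0,0,0,-1],[3,0,0,0,0,0,-1],[3,0,0,0,0,0,-1]]])

```text
clock: 10.12
eef_pos: [0.5059, -0.1971, 0.0991]
ee_rot: [-0.914, 1.37, 0.913]
wrist_force: [0.3, -1.4, -2.0]
finger_gap: 0.0164
```

```bash
python3 - <<'E'
from h import *
s=env.read_state();T=T_tool(s); print(s["eef_pos"],s["wrist_force"],s["wrist_torque"],abs(s["qvel"]).max()); print(T.round(4)[:3])
E
```

```text
[ 0.50592826 -0.19707853  0.09909421] [ 0.3121847  -1.40206852 -2.01703865] [-0.0936963  -0.24365172  0.01310083] 0.0037581220756172378
[[ 4.000e-04 -9.230e-01  3.848e-01  5.059e-01]
 [-1.000e-04  3.848e-01  9.230e-01 -1.971e-01]
 [-1.000e+00 -4.000e-04  1.000e-04  9.910e-02]]
```

Emit:
carry_out(motion=[[[1,0,0,0,0,0,-1],[2,0,0,0,0,0,-1],[2,0,0,0,0,0,-1]]])

```text
clock: 10.37
eef_pos: [0.5059, -0.197, 0.0971]
ee_rot: [-0.914, 1.37, 0.913]
wrist_force: [0.8, -0.7, -3.2]
finger_gap: 0.0163
```

```bash
python3 - <<'E'
from h import *
s=env.read_state();T=T_tool(s); print(s["eef_pos"],s["wrist_force"],s["wrist_torque"],abs(s["qvel"]).max()); print(T.round(4)[:3])
i=env.capture("side"); crop(i,380,170,110,100,7,"pics/s7z.png")
i=env.capture("wrist"); cv2.imwrite("pics/w7.png",i); np.save("T7.npy",T)
c=cv2.convertScaleAbs(i[170:340,240:405],alpha=2.0,beta=-60)
cv2.imwrite("pics/w7d.png",cv2.resize(c,None,fx=4.8*.7,fy=4.8*.7,interpolation=cv2.INTER_CUBIC))
E
```

```text
[ 0.50590176 -0.19703642  0.09708754] [ 0.81965181 -0.66319572 -3.18237514] [-0.06531934 -0.2790392   0.02240139] 0.012219679043648811
[[ 3.000e-04 -9.230e-01  3.847e-01  5.059e-01]
 [ 0.000e+00  3.847e-01  9.230e-01 -1.970e-01]
 [-1.000e+00 -3.000e-04  1.000e-04  9.710e-02]]
```

View pics/s7z.png

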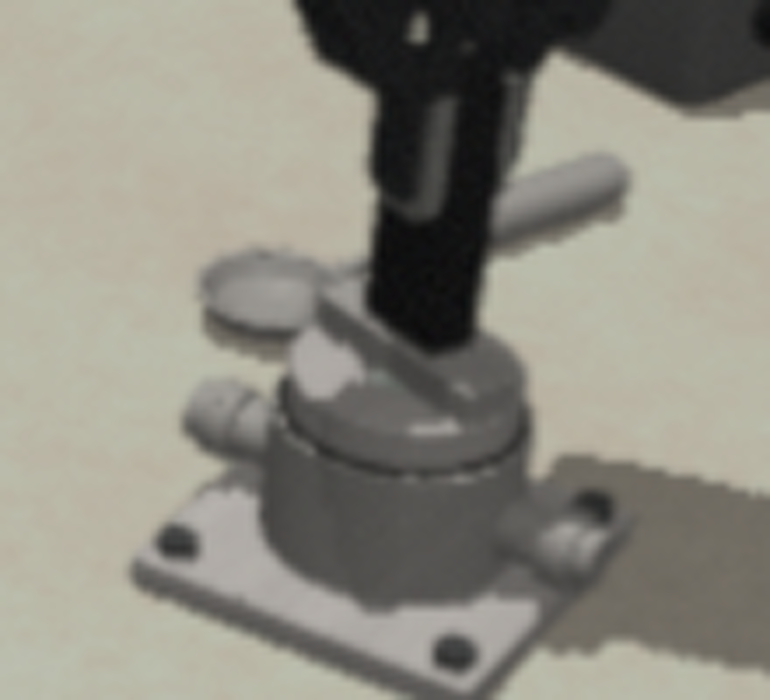

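View pics/w7d.png

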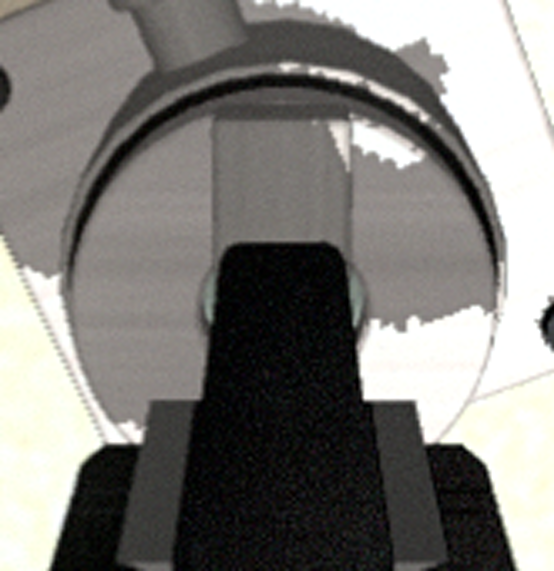

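```bash
python3 - <<'E'
from fit import *
T=np.load("T7.npy")
w=fit(T,[(72,290),(78,245),(95,202),(150,135),(210,106),(470,180),(495,245),(497,290),(80,350),(103,420),(488,365),(450,425)],3.36,240,170,((213,200),(351,200),(282,119),(282,107)))
x=(T[2,3]-.07)*1000
print("bore",w((203,300),x),w((366,300),x))
E
```

```text
ring y,z,r [-1.68  1.32 33.85] [-0.18 -0.11 -0.06  0.34 -0.09  0.72 -0.05 -0.74 -0.12  1.99  0.03  0.02]
bar z -9.22 10.54 end top [31.17  0.66] bottom [30.17  0.65]
bore [ 27.09  -1.04 -11.74] [27.09 -1.03 13.83]
```

Both pins are about 9 mm deep and well centred. Next I turn clockwise in small steps about the ring axis and watch the torque.

Emit:
carry_out(motion=[[[0,0.2,0.35,1.5,0,0,-1],[0,0.2,0.4,3,0,0,-1],[0,0.2,0.5,5,0,0,-1],[0,0.2,0.55,7,0,0,-1],[0,0.2,0.6,9,0,0,-1],[0,0.2,0.65,10,0,0,-1],[0,0.2,0.65,10,0,0,-1]]])

```text
clock: 11.05
eef_pos: [0.5062, -0.1965, 0.0974]
ee_rot: [-0.78, 1.426, 0.779]
wrist_force: [1.7, -2.1, -4.4]
finger_gap: 0.0167
```

```bash
cat > st.py <<'E'
from h import *
s=env.read_state();T=T_tool(s); print(s["clock"],s["eef_pos"].round(4),"F",s["wrist_force"].round(2),"M",s["wrist_torque"].round(3),"ang",np.degrees(np.arctan2(T[1,2],T[0,2])).round(2),"down",T[:2,0].round(4),"j7",s["joint_positions"][6].round(2))
c=T@np.array([0,-.0019,0,1]); print("spanner axis world",c[:2].round(4))
E
python3 st.py
```

```text
11.05 [ 0.5062 -0.1965  0.0974] F [ 1.75 -2.07 -4.41] M [-0.435 -0.617  0.095] ang 57.32 down [ 0.0009 -0.0005] j7 0.88
spanner axis world [ 0.5078 -0.1976]
```

Emit:
carry_out(motion=[[[0,-0.3,0.05,2,0,0,-1],[0,-0.5,0.15,4,0,0,-1],[0,-0.5,0.2,6,0,0,-1],[0,-0.5,0.25,8,0,0,-1],[0,-0.5,0.3,10,0,0,-1],[0,-0.5,0.3,10,0,0,-1]]])

```text
clock: 11.55
eef_pos: [0.5066, -0.1963, 0.0973]
ee_rot: [-0.646, 1.472, 0.645]
wrist_force: [2.2, -0.4, -2.8]
finger_gap: 0.0163
```

```bash
python3 st.py
```

```text
11.55 [ 0.5066 -0.1963  0.0973] F [ 2.22 -0.38 -2.84] M [-0.293 -0.559  0.073] ang 47.34 down [ 0.0005 -0.0001] j7 0.75
spanner axis world [ 0.508  -0.1975]
```

Emit:
carry_out(motion=[[[0,-0.1,0.05,2,0,0,-1],[0,-0.2,0.15,4,0,0,-1],[0,-0.2,0.2,6,0,0,-1],[0,-0.2,0.25,8,0,0,-1],[0,-0.2,0.3,10,0,0,-1],[0,-0.2,0.3,10,0,0,-1]]])

```text
clock: 12.05
eef_pos: [0.507, -0.196, 0.0973]
ee_rot: [-0.511, 1.509, 0.511]
wrist_force: [2.7, -1.3, -3.0]
finger_gap: 0.0165
```

```bash
python3 st.py;python3 - <<'E'
from h import *
i=env.capture("wrist"); cv2.imwrite("pics/w8.png",i)
c=cv2.convertScaleAbs(i[150:340,220:425],alpha=2.0,beta=-60)
cv2.imwrite("pics/w8d.png",cv2.resize(c,None,fx=3.36,fy=3.36,interpolation=cv2.INTER_CUBIC))
E
```

```text
12.05 [ 0.507  -0.196   0.0973] F [ 2.69 -1.29 -2.97] M [-0.217 -0.483  0.079] ang 37.39 down [0.0004 0.0001] j7 0.62
spanner axis world [ 0.5081 -0.1975]
```

View pics/w8d.png

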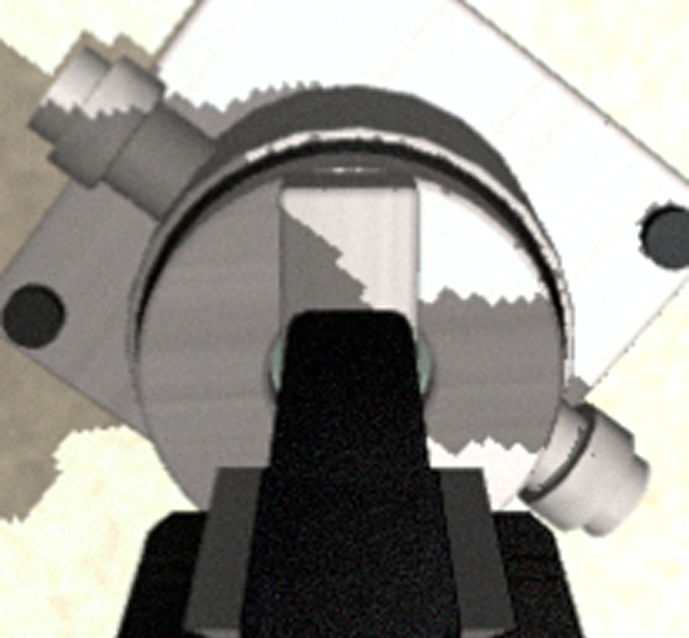

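The bar stays square in the grip and centred on the ring while the holder rotates in view, so the ring is turning with the spanner. I'll continue.

Emit:
carry_out(motion=[[[0,-0.1,0.05,2,0,0,-1],[0,-0.2,0.15,4,0,0,-1],[0,-0.2,0.2,6,0,0,-1],[0,-0.2,0.25,8,0,0,-1],[0,-0.2,0.3,10,0,0,-1],[0,-0.2,0.3,10,0,0,-1]]])

```text
clock: 12.6
eef_pos: [0.5074, -0.1959, 0.0973]
ee_rot: [-0.375, 1.537, 0.375]
wrist_force: [2.1, -0.5, -1.0]
finger_gap: 0.0163
```

```bash
python3 st.py
```

```text
12.6 [ 0.5074 -0.1959  0.0973] F [ 2.14 -0.48 -1.01] M [-0.069 -0.525  0.091] ang 27.42 down [0.0005 0.0003] j7 0.49
spanner axis world [ 0.5083 -0.1976]
```

Emit:
carry_out(motion=[[[0,0,0.05,1.5,0,0,-1],[0,0,0.1,3,0,0,-1],[0,0,0.15,4.5,0,0,-1],[0,0,0.2,6,0,0,-1],[0,0,0.2,6,0,0,-1]]])

```text
clock: 13.02
eef_pos: [0.5076, -0.1959, 0.0973]
ee_rot: [-0.292, 1.55, 0.291]
wrist_force: [2.6, 0.1, -1.9]
finger_gap: 0.0164
```

```bash
python3 st.py
```

```text
13.0167 [ 0.5076 -0.1959  0.0973] F [ 2.65  0.14 -1.89] M [ 0.068 -0.738  0.082] ang 21.29 down [0.0006 0.0001] j7 0.41
spanner axis world [ 0.5083 -0.1977]
```

Emit:
carry_out(motion=[[[0,0,0.05,1,0,0,-1],[0,0,0.1,2,0,0,-1],[0,0,0.1,3,0,0,-1],[0,0,0.15,4,0,0,-1],[0,0,0.15,4,0,0,-1]]])

```text
clock: 13.43
eef_pos: [0.5077, -0.196, 0.0973]
ee_rot: [-0.237, 1.557, 0.237]
wrist_force: [3.7, 1.3, -2.3]
finger_gap: 0.0164
```

```bash
python3 st.py
```

```text
13.4333 [ 0.5077 -0.196   0.0973] F [ 3.71  1.27 -2.33] M [ 0.112 -0.831  0.084] ang 17.31 down [0.0005 0.    ] j7 0.35
spanner axis world [ 0.5083 -0.1978]
```

Emit:
carry_out(motion=[[[0,0,0.05,1,0,0,-1],[0,0,0.1,2,0,0,-1],[0,0,0.1,3,0,0,-1],[0,0,0.1,3,0,0,-1]]])

```text
clock: 13.77
eef_pos: [0.5078, -0.196, 0.0973]
ee_rot: [-0.196, 1.561, 0.196]
wrist_force: [3.0, 1.3, -2.8]
finger_gap: 0.0165
```

```bash
python3 st.py
```

```text
13.7667 [ 0.5078 -0.196   0.0973] F [ 2.96  1.35 -2.81] M [ 0.187 -0.977  0.185] ang 14.3 down [ 0.0005 -0.    ] j7 0.32
spanner axis world [ 0.5082 -0.1978]
```

Emit:
carry_out(motion=[[[0,0,0.3,0.5,0,0,-1],[0,0,0.4,1,0,0,-1],[0,0,0.5,1.5,0,0,-1],[0,0,0.5,1.5,0,0,-1]]])

```text
clock: 14.1
eef_pos: [0.5079, -0.196, 0.0972]
ee_rot: [-0.176, 1.564, 0.176]
wrist_force: [3.5, 0.9, -1.5]
finger_gap: 0.0162
```

```bash
python3 st.py
```

```text
14.1 [ 0.5079 -0.196   0.0972] F [ 3.54  0.9  -1.46] M [ 0.143 -0.834  0.107] ang 12.83 down [-0.0002 -0.0001] j7 0.3
spanner axis world [ 0.5083 -0.1979]
```

Emit:
carry_out(motion=[[[0,0,0.1,0.7,0,0,-1],[0,0,0.2,1.4,0,0,-1],[0,0,0.2,2,0,0,-1],[0,0,0.2,2,0,0,-1]]])

```text
clock: 14.43
eef_pos: [0.508, -0.196, 0.0972]
ee_rot: [-0.148, 1.566, 0.148]
wrist_force: [2.7, -0.6, -1.2]
finger_gap: 0.0165
```

```bash
python3 st.py
```

```text
14.4333 [ 0.508  -0.196   0.0972] F [ 2.75 -0.65 -1.17] M [ 0.11  -0.691  0.2  ] ang 10.82 down [-0.0003 -0.0001] j7 0.27
spanner axis world [ 0.5084 -0.1978]
```

Emit:
carry_out(motion=[[[0,0,0.1,0.7,0,0,-1],[0,0,0.2,1.4,0,0,-1],[0,0,0.2,2,0,0,-1],[0,0,0.2,2,0,0,-1]]])

```text
clock: 14.77
eef_pos: [0.5082, -0.1959, 0.0972]
ee_rot: [-0.123, 1.568, 0.122]
wrist_force: [2.1, 0.2, -0.8]
finger_gap: 0.0161
```

```bash
python3 st.py
```

```text
14.7667 [ 0.5082 -0.1959  0.0972] F [ 2.09  0.24 -0.79] M [-0.165 -0.522  0.741] ang 8.92 down [-0.0005 -0.0005] j7 0.25
spanner axis world [ 0.5085 -0.1978]
```

The torque rose sharply to 0.74 N m after about 58° of travel, so the ring is on its stop. I'll back off into the play to unload it.

Emit:
carry_out(motion=[[[0,0,0,-1,0,0,-1],[0,0,0,-2,0,0,-1],[0,0,-0.1,-2.8,0,0,-1],[0,0,-0.1,-2.8,0,0,-1]]])

```text
clock: 15.1
eef_pos: [0.5079, -0.196, 0.097]
ee_rot: [-0.159, 1.566, 0.16]
wrist_force: [0.2, 0.3, -2.4]
finger_gap: 0.0168
```

```bash
python3 st.py;python3 - <<'E'
from h import *
i=env.capture("wrist"); cv2.imwrite("pics/w9.png",i); np.save("T9.npy",T_tool())
c=cv2.convertScaleAbs(i[150:340,220:425],alpha=2.0,beta=-60)
cv2.imwrite("pics/w9d.png",cv2.resize(c,None,fx=3.36,fy=3.36,interpolation=cv2.INTER_CUBIC))
i=env.capture("side"); crop(i,380,170,110,100,7,"pics/s9z.png")
E
```

```text
15.1 [ 0.5079 -0.196   0.097 ] F [ 0.24  0.26 -2.44] M [-0.075 -0.438 -0.004] ang 11.64 down [-0.0007  0.0004] j7 0.28
spanner axis world [ 0.5082 -0.1979]
```

View pics/w9d.png

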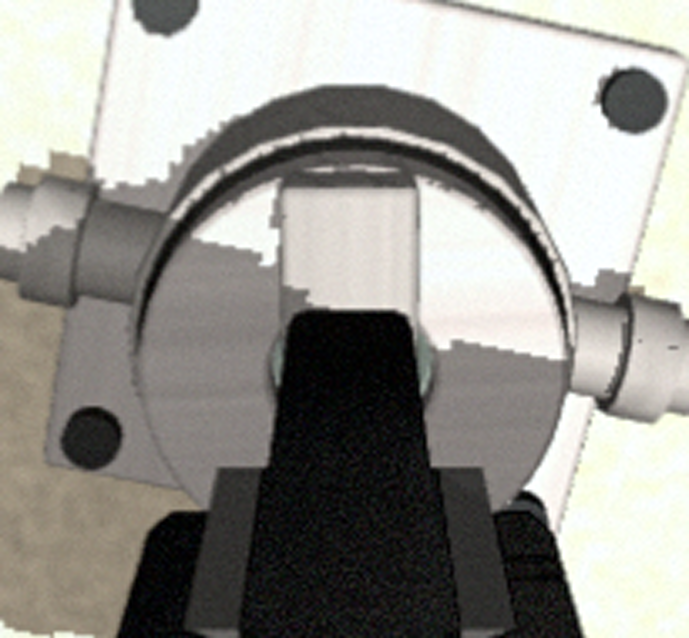

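View pics/s9z.png

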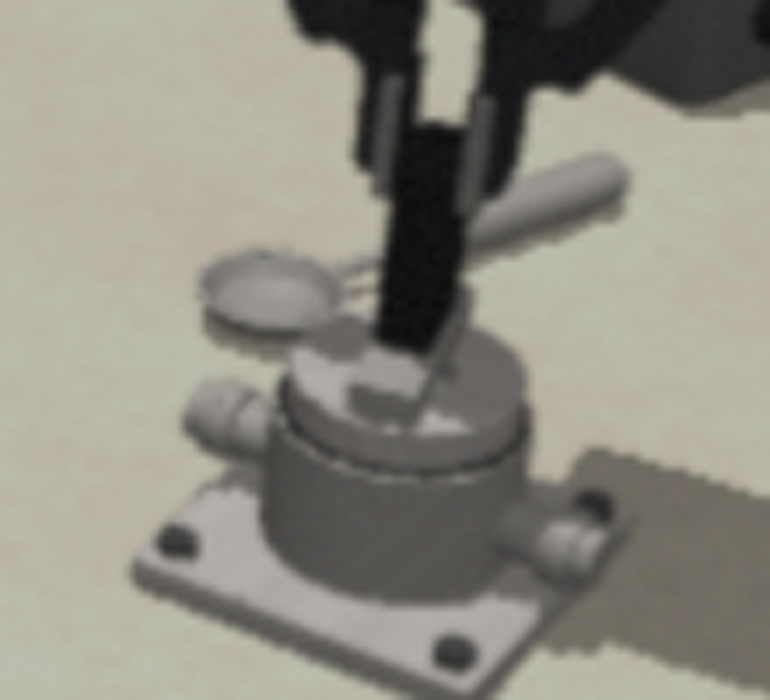

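The torque has dropped to zero with the pins in the play. I'll lift out slowly.

Emit:
carry_out(motion=[[[-1.5,0,0,0,0,0,-1],[-3,0,0,0,0,0,-1],[-5,0,0,0,0,0,-1],[-7,0,0,0,0,0,-1],[-10,0,0,0,0,0,-1],[-14,0,0,0,0,0,-1],[-20,0,0,0,0,0,-1]]])

```text
clock: 15.78
eef_pos: [0.5074, -0.1957, 0.1173]
ee_rot: [-0.159, 1.567, 0.16]
wrist_force: [0.1, 0.1, -3.6]
finger_gap: 0.0163
```

Emit:
carry_out(motion=[[[-30,0,0,0,0,0,-1],[-65,0,0,0,0,0,-1],[-100,0,0,0,0,0,-1],[-115,0,0,0,0,0,-1],[-115,0,0,0,0,0,-1],[-115,0,0,0,0,0,-1]]])

```text
clock: 16.28
eef_pos: [0.5082, -0.196, 0.2329]
ee_rot: [-0.16, 1.564, 0.159]
wrist_force: [-0.6, 0.7, -3.0]
finger_gap: 0.0168
```

```bash
python3 st.py;python3 - <<'E'
from h import *
T=T_tool()
i=env.capture("wrist"); cv2.imwrite("pics/w10.png",i)
i=env.capture("side"); crop(i,380,150,110,100,7,"pics/s10z.png")
G=np.load("Tgrasp.npy"); print(go([G[0,3],G[1,3],.23],G[:3,:3]))
E
```

```text
16.2833 [ 0.5082 -0.196   0.2329] F [-0.61  0.72 -2.95] M [-0.034  0.02  -0.015] ang 11.66 down [ 0.0012 -0.0007] j7 0.36
spanner axis world [ 0.5086 -0.1978]
(array([  1.28, 451.59, 101.67]), array([-55.31,  -0.15,  -0.15]))
```

View pics/s10z.png

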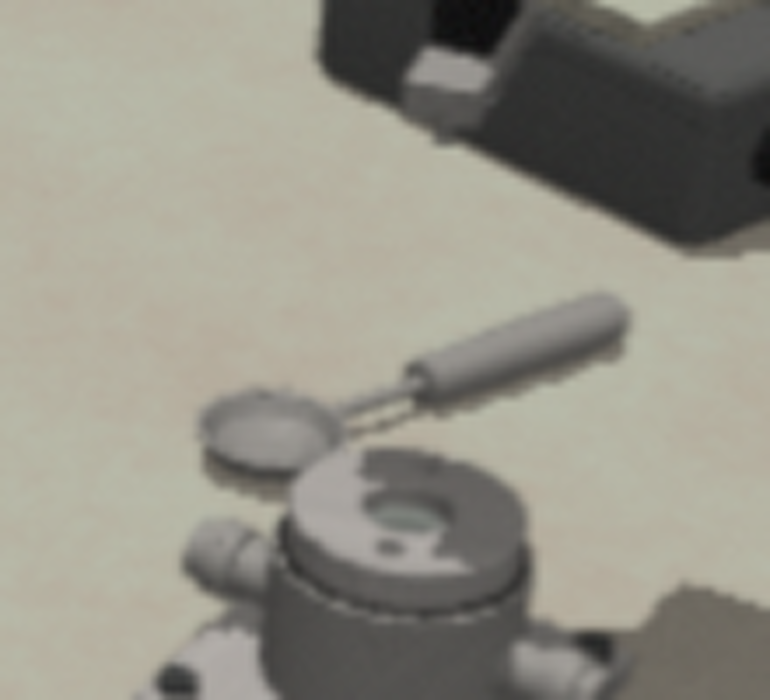

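View pics/w10.png

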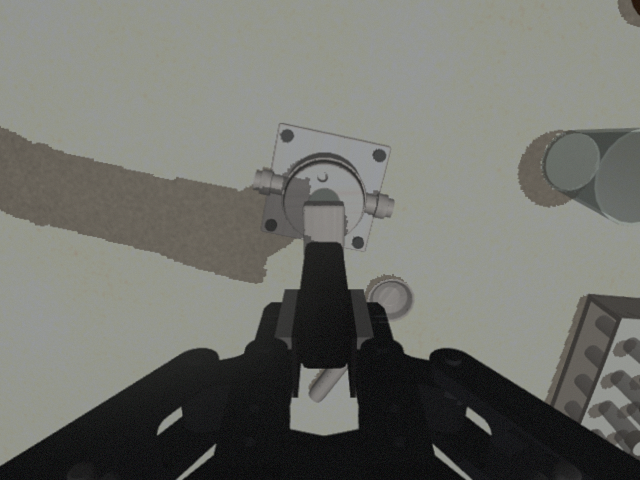

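The hole is now seen in the side picture at about (435,228) and the ring is clear. I'll check its angle.

```bash
python3 - <<'E'
from h import *
h=[atz("side",(x+.5)/7-.5+380,(y+.5)/7-.5+150,.07) for x,y in [(390,547),(432,466)]]
print(h); d=h[0]-h[1]; print(np.hypot(*d[:2]),np.degrees(np.arctan2(d[1],d[0])))
E
```

```text
[array([ 0.50211939, -0.17189462,  0.07      ]), array([ 0.51252368, -0.2181289 ,  0.07      ])]
0.047390488781877724 102.68223733278268
```

The hole line is at -77.3°, i.e. turned 54.8° (0.96 rad). That fits the stop at 1.2 from a start of about 0.24. Now I return to the rest.

Emit:
carry_out(motion=[[[0,35,8,-4,0,0,-1],[0,70,16,-8,0,0,-1],[0,105,24,-12,0,0,-1],[0,140,32,-16,0,0,-1],[0,175,40,-20,0,0,-1],[0,205,46,-25,0,0,-1],[0,226,51,-28,0,0,-1],[0,226,51,-28,0,0,-1]]])

```text
clock: 17.05
eef_pos: [0.5111, 0.0424, 0.2309]
ee_rot: [-0.546, 1.501, 0.554]
wrist_force: [0.4, 0.3, -1.3]
finger_gap: 0.0165
```

```bash
python3 - <<'E'
from h import *
G=np.load("Tgrasp.npy"); print(go([G[0,3],G[1,3],.23],G[:3,:3]))
E
```

```text
(array([  1.85, 168.91, 148.4 ]), array([-26.7 ,   0.06,  -0.29]))
```

Emit:
carry_out(motion=[[[0,28,25,-4.5,0,0,-1],[0,56,50,-9,0,0,-1],[0,84,75,-13.5,0,0,-1],[0,112,100,-18,0,0,-1],[0,140,124,-22,0,0,-1],[0,160,141,-25.5,0,0,-1],[0,169,148.5,-27,0,0,-1],[0,169,148.5,-27,0,0,-1]]])

```text
clock: 17.72
eef_pos: [0.5173, 0.2639, 0.2306]
ee_rot: [-0.906, 1.375, 0.911]
wrist_force: [0.3, 0.6, -2.6]
finger_gap: 0.0166
```

Emit:
carry_out(motion=[[[0,0,0,0,0,0,-1],[0,0,0,0,0,0,-1],[0,0,0,0,0,0,-1]]])

```text
clock: 17.97
eef_pos: [0.5193, 0.258, 0.2316]
ee_rot: [-0.903, 1.378, 0.901]
wrist_force: [-0.0, -0.0, -2.9]
finger_gap: 0.0164
```

```bash
python3 st.py; python3 - <<'E'
from h import *
G=np.load("Tgrasp.npy"); print(go([G[0,3],G[1,3],.09],G[:3,:3]))
E
```

```text
17.9667 [0.5193 0.258  0.2316] F [-0.01 -0.   -2.92] M [-0.014 -0.015  0.018] ang 66.47 down [-0.0007 -0.0022] j7 0.32
spanner axis world [0.5211 0.2572]
(array([141.61,   7.62,   7.16]), array([-0.51, -0.18, -0.  ]))
```

Emit:
carry_out(motion=[[[10,7.5,7,-0.5,0,0,-1],[40,7.5,7,-0.5,0,0,-1],[75,7.5,7,-0.5,0,0,-1],[110,7.5,7,-0.5,0,0,-1],[132,7.5,7,-0.5,0,0,-1],[142,7.5,7,-0.5,0,0,-1],[142,7.5,7,-0.5,0,0,-1],[142,7.5,7,-0.5,0,0,-1]]])

```text
clock: 18.63
eef_pos: [0.515, 0.2705, 0.0905]
ee_rot: [-0.91, 1.371, 0.911]
wrist_force: [1.3, -0.2, -1.2]
finger_gap: 0.0169
```

Emit:
carry_out(motion=[[[0,0,0,0,0,0,-1],[0,0,0,0,0,0,-1]]])

```text
clock: 18.8
eef_pos: [0.5161, 0.271, 0.092]
ee_rot: [-0.91, 1.368, 0.91]
wrist_force: [-0.2, -0.3, -1.6]
finger_gap: 0.0165
```

```bash
python3 st.py; python3 - <<'E'
from h import *
G=np.load("Tgrasp.npy"); print(go([G[0,3],G[1,3],.06],G[:3,:3]))
T=T_tool(); np.save("T11.npy",T); i=env.capture("wrist"); crop(i,240,130,150,130,5,"pics/w11z.png")
E
```

```text
18.8 [0.5161 0.271  0.092 ] F [-0.18 -0.26 -1.64] M [0.006 0.036 0.068] ang 67.16 down [0.0031 0.0018] j7 0.19
spanner axis world [0.5178 0.2702]
(array([32.02, -0.49, -3.88]), array([0.18, 0.12, 0.1 ]))
```

View pics/w11z.png

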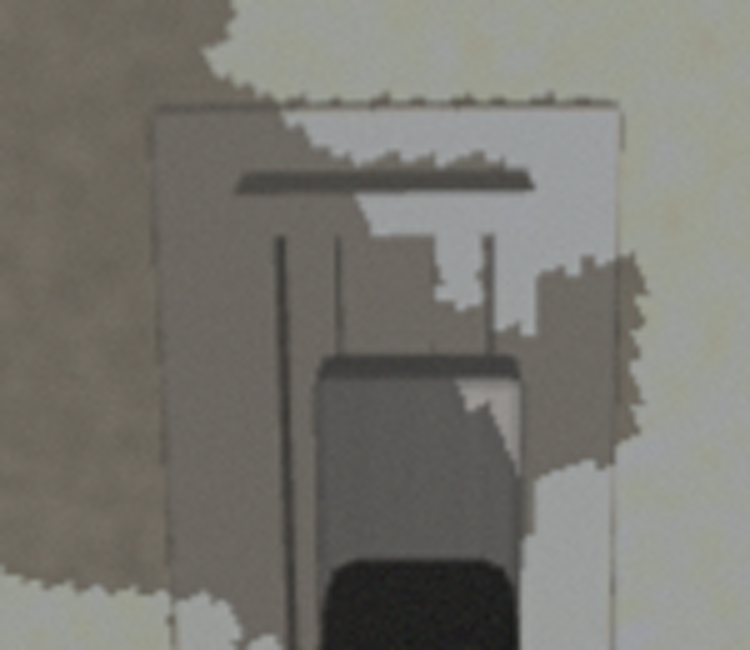

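The bar is about 4 mm off towards tool +z. The pose difference gives the same figure, so I'll correct and go to just above the wall.

Emit:
carry_out(motion=[[[5,-0.5,-2,0.2,0.1,0.1,-1],[12,-0.5,-4,0.2,0.1,0.1,-1],[20,-0.5,-4,0.2,0.1,0.1,-1],[26,-0.5,-4,0.2,0.1,0.1,-1],[26,-0.5,-4,0.2,0.1,0.1,-1],[26,-0.5,-4,0.2,0.1,0.1,-1]]])

```text
clock: 19.35
eef_pos: [0.5132, 0.266, 0.0635]
ee_rot: [-0.908, 1.377, 0.91]
wrist_force: [0.3, 0.3, -2.9]
finger_gap: 0.0162
```

Emit:
carry_out(motion=[[[0,0,0,0,0,0,-1],[0,0,0,0,0,0,-1]]])

```text
clock: 19.52
eef_pos: [0.5139, 0.2665, 0.0644]
ee_rot: [-0.908, 1.375, 0.909]
wrist_force: [-0.7, 0.7, -3.3]
finger_gap: 0.0167
```

```bash
python3 st.py; python3 - <<'E'
from h import *
G=np.load("Tgrasp.npy"); print(go(G[:3,3],G[:3,:3]))
T=T_tool(); np.save("T12.npy",T); i=env.capture("wrist"); crop(i,240,130,150,130,5,"pics/w12z.png")
E
```

```text
19.5167 [0.5139 0.2665 0.0644] F [-0.68  0.67 -3.3 ] M [ 0.01   0.001 -0.024] ang 66.98 down [-0.0019 -0.0005] j7 0.17
spanner axis world [0.5157 0.2658]
(array([18.44, -0.84,  1.14]), array([ 0.  , -0.11, -0.11]))
```

View pics/w12z.png

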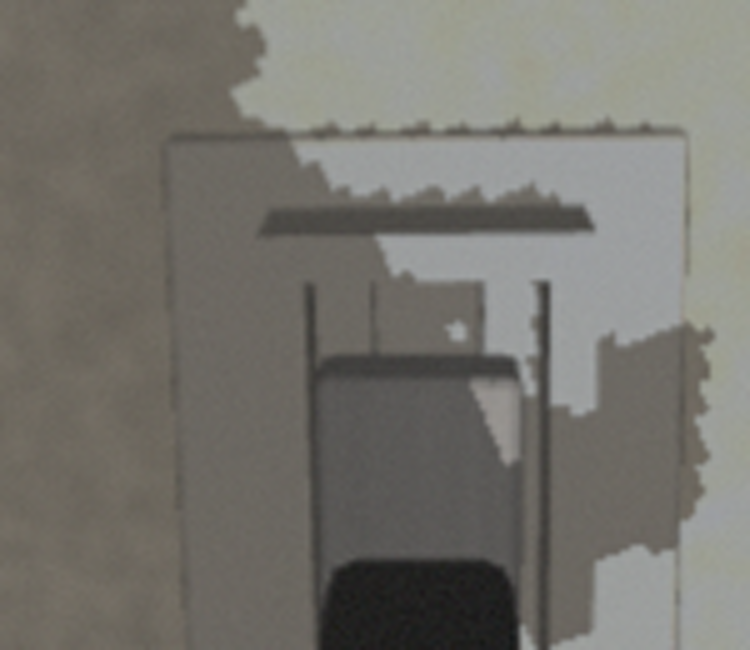

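Only about 1 mm off. I'll correct it while descending, with rows slowing towards the seat.

Emit:
carry_out(motion=[[[0,-0.8,1.1,0,-0.1,-0.1,-1],[4,-0.8,1.1,0,-0.1,-0.1,-1],[8,-0.8,1.1,0,-0.1,-0.1,-1],[11,-0.8,1.1,0,-0.1,-0.1,-1],[14,-0.8,1.1,0,-0.1,-0.1,-1],[15,-0.8,1.1,0,-0.1,-0.1,-1],[15,-0.8,1.1,0,-0.1,-0.1,-1]]])

```text
clock: 20.15
eef_pos: [0.5146, 0.2667, 0.0487]
ee_rot: [-0.908, 1.374, 0.908]
wrist_force: [-0.4, 0.1, -2.7]
finger_gap: 0.0163
```

```bash
python3 st.py; python3 - <<'E'
from h import *
G=np.load("Tgrasp.npy"); print(go(G[:3,3],G[:3,:3]))
E
```

```text
20.15 [0.5146 0.2667 0.0487] F [-0.39  0.11 -2.67] M [ 0.018 -0.026 -0.057] ang 66.98 down [-0.0007 -0.0004] j7 0.16
spanner axis world [0.5163 0.266 ]
(array([ 2.73, -0.28,  0.71]), array([ 0.  , -0.08, -0.05]))
```

Emit:
carry_out(motion=[[[1,-0.2,0.6,0,0,0,-1],[2,-0.2,0.6,0,0,0,-1],[2.6,-0.2,0.6,0,0,0,-1],[2.6,-0.2,0.6,0,0,0,-1]]])

```text
clock: 20.48
eef_pos: [0.5153, 0.2673, 0.0466]
ee_rot: [-0.908, 1.373, 0.908]
wrist_force: [0.3, 0.3, -1.9]
finger_gap: 0.0163
```

```bash
python3 st.py; python3 - <<'E'
from h import *
G=np.load("Tgrasp.npy"); print(go(G[:3,3],G[:3,:3]))
T=T_tool(); i=env.capture("wrist"); cv2.imwrite("pics/w13.png",i); i=env.capture("side"); crop(i,210,300,140,120,5,"pics/s13z.png")
E
```

```text
20.4833 [0.5153 0.2673 0.0466] F [ 0.26  0.3  -1.91] M [-0.002 -0.017 -0.023] ang 66.97 down [-0. -0.] j7 0.15
spanner axis world [0.517  0.2666]
(array([ 0.59,  0.16, -0.13]), array([-0.01, -0.04, -0.02]))
```

View pics/w13.png

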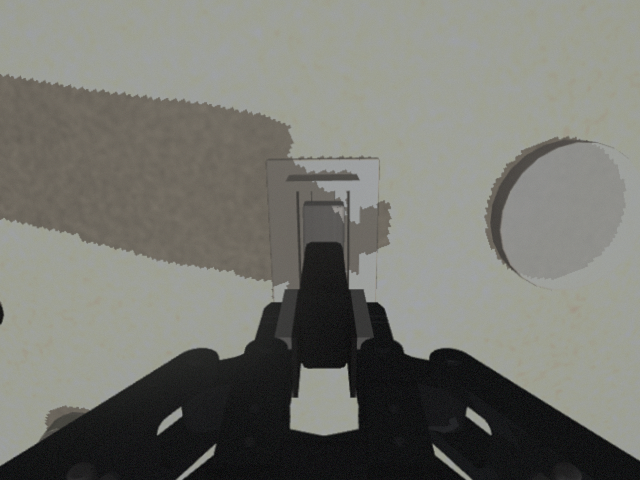

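View pics/s13z.png

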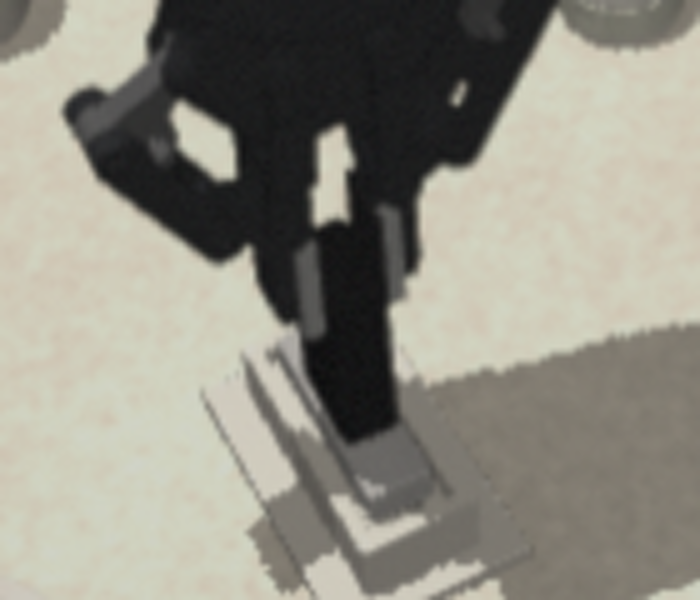

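The picture matches the one taken at grasping. The spanner hangs 0.6 mm above its seat, so I'll lower it and then open gently.

Emit:
carry_out(motion=[[[0.4,0,0,0,0,0,-1],[0.8,0,0,0,0,0,-1],[0.8,0,0,0,0,0,-1]]])

```text
clock: 20.83
eef_pos: [0.5154, 0.2674, 0.046]
ee_rot: [-0.908, 1.373, 0.908]
wrist_force: [0.1, -1.4, -1.6]
finger_gap: 0.0169
```

Emit:
carry_out(motion=[[[0,0,0,0,0,0,-0.6],[0,0,0,0,0,0,-0.4],[0,0,0,0,0,0,0],[0,0,0,0,0,0,0.5],[0,0,0,0,0,0,1],[0,0,0,0,0,0,1],[0,0,0,0,0,0,1],[0,0,0,0,0,0,1]]])

```text
clock: 21.5
eef_pos: [0.5153, 0.2674, 0.0459]
ee_rot: [-0.908, 1.373, 0.908]
wrist_force: [0.1, 0.2, -0.3]
finger_gap: 0.0853
```

Emit:
carry_out(motion=[[[-10,0,0,0,0,0,1],[-35,0,0,0,0,0,1],[-70,0,0,0,0,0,1],[-105,0,0,0,0,0,1],[-140,0,0,0,0,0,1],[-170,0,0,0,0,0,1],[-170,0,0,0,0,0,1],[-170,0,0,0,0,0,1]]])

```text
clock: 22.17
eef_pos: [0.5163, 0.2681, 0.2184]
ee_rot: [-0.908, 1.368, 0.907]
wrist_force: [0.1, -0.0, -0.1]
finger_gap: 0.085
```

```bash
python3 st.py; python3 - <<'E'
from h import *
T=T_tool(); i=env.capture("wrist"); np.save("T14.npy",T); crop(i,275,115,100,125,5,"pics/w14z.png")
i=env.capture("side"); cv2.imwrite("pics/s14.png",i); cv2.imwrite("pics/t14.png",env.capture("top"))
E
```

```text
22.1667 [0.5163 0.2681 0.2184] F [ 0.14 -0.01 -0.1 ] M [ 0.007 -0.015 -0.039] ang 66.96 down [0.0043 0.002 ] j7 0.3
spanner axis world [0.5181 0.2673]
```

View pics/w14z.png

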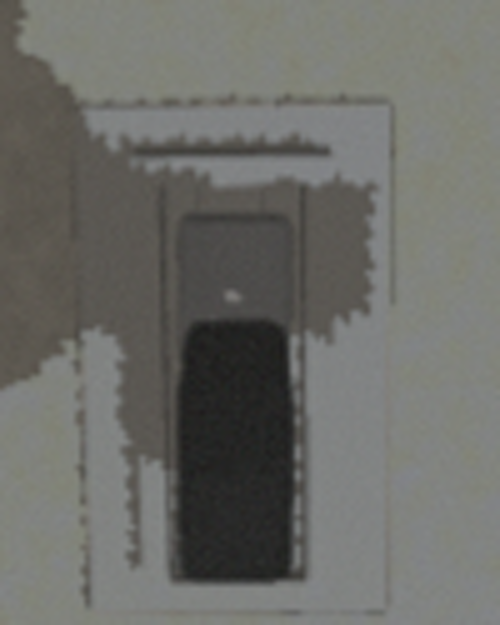

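View pics/s14.png

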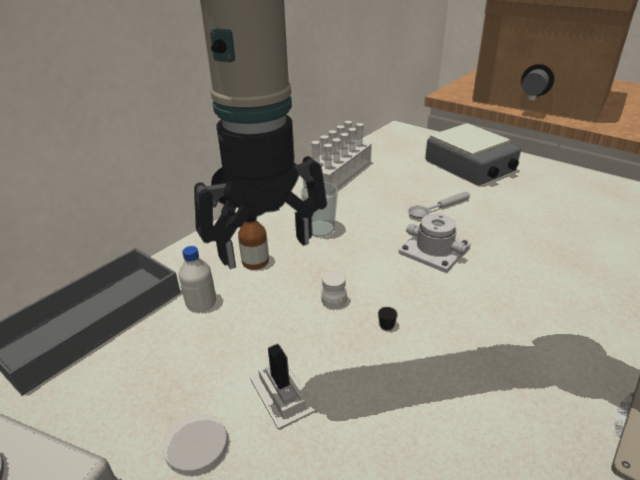

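View pics/t14.png

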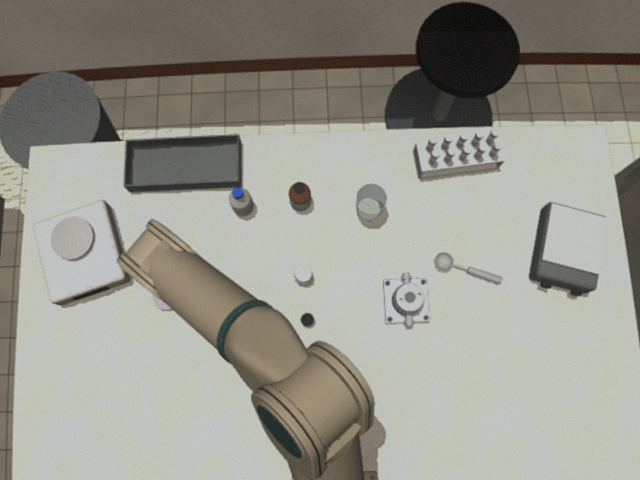

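The spanner stands upright in its pocket and the bystanders are where they were. The gripper is open and clear, so I'll hand in.

Emit:
carry_out(motion=[[[0,0,0,0,0,0,1],[0,0,0,0,0,0,1]]])

```text
clock: 22.48
eef_pos: [0.5146, 0.2669, 0.2146]
ee_rot: [-0.908, 1.375, 0.909]
wrist_force: [-0.0, 0.1, 0.5]
finger_gap: 0.0854
```

```bash
python3 -c "
from workcell import env
print(env.sign_off())"
```

```text
the job is handed in; nothing more can be done
None
```

The ring is tightened to its stop and the spanner is back upright in its rest, released. I handed the job in at about 22.5 s of the 67 s allowed, and the sign-off gave no verdict.

- **Seating the pins:** I set both pins about 9 mm deep, with the crossbar about 1 mm above the ring's face. The net force on the way in was only 1–2 N.
- **Turning:** I turned the spanner about 58° clockwise, until the torque rose sharply from about 0.1–0.2 to 0.74 N m. I then backed off into the play, so it was not forced, and lifted out.
- **Margin at the stop:** 0.74 N m works out to roughly 32 N between spanner and ring, against the 40 N limit. That is an estimate from the wrist torque, since the contact force itself is not reported.
- **Ring angle:** Afterwards the hole line measured 54.8° (0.96 rad) further round. That fits the stop at 1.2 rad if the ring started near 0.24, which is inside the stated 0 to 0.3. The ring's value is not reported, so the torque rise is my main evidence that it reached the stop.
- **Final pictures:** The spanner stands in the pocket as found, and the gripper is open and about 170 mm higher. In the side and top pictures no bystander looks moved, and nothing I saw disagreed with this.

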